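# Free the mill's drawer of a forgotten spoon

## Task

The coffee mill's drawer will not shut because the cupping spoon was left standing in it. Pull the drawer out about as far as it goes so that the spoon lies free in it, take the spoon out without forcing it and lay it with its bowl in the empty saucer, then push the drawer gently fully home. Leave the filled cup, the dosing cup and the shot glass where they are.

Things in the scene. Friction and masses are not known exactly. Their poses are not given: they have to be found in the camera images.
- mill: box coffee mill of brown wood, fixed. Origin: centre of its underside; +z up, its front (the drawer's face) looks to -x of this frame. Case 120 x 125 mm, face at x = -55 mm; ledge to x = -62 mm at z = 125 to 135 mm; base to x = -66 mm up to z = 10 mm; hopper to z = 180 mm; the crank (still) reaches out over the drawer, its upright wooden knob 29 mm thick at x = -97, y = -28, z = 218 to 264 mm
- mill_drawer (a joint): how far the mill's drawer is out, m: 0 = shut, 0.085 = its stop; slides along -x of the mill, light friction. When shut, in the mill's frame: front board x = -54 to -45 mm, y = -50 to 45 mm, z = 22 to 72 mm; inside 84 mm wide, 86 mm long, floor at z = 25 mm, side walls to z = 64 mm. The case's edge over it is at z = 73 mm
- drawer_knob (a point): centre of the drawer's round wooden knob, 20 mm thick, which stands 22 mm out from the front board (11 mm either way of this point), 47 mm above the bench; axes as the mill's
- spoon: steel cupping spoon, 171 mm long, 45 g. Origin: under its middle, on the plane it would lie on; its round bowl (42 mm wide, 10 mm deep, hollow to +z) is towards +y, the handle towards -y. At the start the bowl stands on the drawer's floor and the handle sticks out over the left end (+y of the mill) of the drawer's front
- spoon_bowl (a point): centre of the spoon's bowl, 4 mm above its underside; axes as the spoon's
- spoon_end (a point): end of the spoon's handle; axes as the spoon's. The handle arches: in the spoon's frame its midline is 18 mm up at y = 0 to -16 mm and from there falls straight to 2 mm at y = -83 mm; this rear part is flat, 11 mm wide and 3 to 4 mm thick
- saucer_c: the empty white saucer, 145 mm across, 21 mm high at the rim, shallow in the middle. Origin: centre of its underside, +z up
- saucer_a: a like saucer, with the filled cup on it. Origin: centre of its underside
- cup_a: glass cup of milk tea, 93 mm across, 68 mm high, ear to +y. Origin: underside, 12 mm from the cup's axis towards the ear; +z up
- dosing_cup: small steel dosing cup, 60 mm across, 48 mm high. Origin: centre of its underside, +z up
- shot_glass: clear shot glass, 48 mm across, 58 mm high. Origin: centre of its underside, +z up

How it is judged:
On the way:
1. the drawer is drawn out at least 70 mm with the spoon still lying in it (value of joint mill_drawer above 0.07 m and x of spoon_bowl in the frame of drawer_knob between 0.02 and 0.12 m and z of spoon_bowl in the frame of drawer_knob below 0.02 m), for 0.1 s.
At the end, for the whole second after the job is handed in: The drawer is shut to within 3 mm; the spoon lies still on the empty saucer, which is level on the bench, with the centre of the spoon's bowl within 50 mm of the saucer's centre (value of joint mill_drawer below 0.003 m and horizontal distance between spoon_bowl and saucer_c below 0.05 m and height (world z) of spoon_bowl below 0.04 m and contact force between spoon and saucer_c above 0.05 N and linear speed of spoon below 0.02 m/s and angle between saucer_c's own z axis and vertical below 0.1 rad); the robot touches nothing.
It fails at once if the spoon is forced: pressed against the mill or its drawer with more than 15 N (contact force between spoon and mill above 15 N).
It fails at once if the drawer is slammed: pushed in faster than 0.25 m/s (velocity of joint mill_drawer below -0.25 m/s).
It fails at once if the drawer is forced home: the fingers press on it with more than 70 N when it is already shut (within 4 mm) (value of joint mill_drawer below 0.004 m and contact force between the fingers and mill above 70 N).
It fails at once if the cup, dosing cup or shot glass is moved by more than 30 mm or the cup is tipped (distance of any of cup_a, dosing_cup, shot_glass from where it was at the start of the episode above 0.03 m or angle between cup_a's own z axis and vertical above 0.35 rad).
It also fails if it takes over 58 s, if anything falls off the work surface, if the arm or the gripper's body presses on something with over 40 N, if the wrist force passes 120 N, or if a joint passes its speed limit or range.

## Robot

A 6-joint arm with a two-finger parallel gripper is mounted at the origin on a cart in front of the work surface, level with it; the furniture and walls round the work are solid. World frame = base frame: x ahead of the robot, y to its left, z up, the work surface at z = 0. Lengths are in m, angles in rad, forces in N, time in s.
With the tool pointing down it reaches from about 0.225 to 0.875 m from the base axis. Payload 3.4 kg.
Tool frame: the origin (TCP) lies where the fingers leave the gripper's body, on its centre line; the fingertips stand 73 mm ahead of it and the grasp point (between the pads) lies 54 mm ahead of it (manip.pinch_z is the distance from the TCP to the grasp point, in m); z points along the fingers, y is the line along which they close (so a half turn about z gives the same grasp; the last joint's range is limited). The gripper opens to 85 mm and grips with 20 to 120 N. Pads are 22 mm wide; open, the fingers measure 114 mm over their backs; the gripper's body (76 mm by 85 mm) begins 54 mm behind the grasp point. The pads swing forward as they close: fully open they stand 13 mm farther back than shut.
Start: joints at [-1.449, 0.276, 1.505, -0, 1.361, -0.121], TCP at [0.138, -0.558, 0.304] pointing down, gripper open.
Joint ranges: [-2.89, 2.89], [-0.75, 2.08], [0.22, 2.7], [-1.18, 4.32], [0.11, 2.71], [-2.7, 2.7]. Speed limits (rad/s): [2.57, 2.57, 3.14, 3.14, 3.14, 3.14].

## Interface

Orientations are given as a unit quaternion [w, x, y, z].
In Python, from rig import readout, imaging, manip gives the robot as it stands. The module is installed in compiled form; this text tells all that it offers.
- The arm moves only by the tool servo_tool, never from a script. Its argument "moves" is a list of rows, each an object with "dp": the shift along the tool's x, y, z in units of 0.2 m (1.0 is 0.2 m), a list of three; "delta_rot": the turn, a rotation vector about the tool's x, y, z in units of 0.1 rad (1.0 is 0.1 rad), a list of three; "fingers": the opening, from 0 (shut) to 1 (fully open). In form: [{"dp": [dx, dy, dz], "delta_rot": [wx, wy, wz], "fingers": fingers}, ...]. A call has 1 to 5 rows; each row shifts and turns the commanded pose from where the row before left it, along the tool's axes as they then stand; what a row does not reach is not made up. A row lasts 1/10 s, in which the tool goes at most 50 mm and 8.59 degrees, less where a joint would pass 70% of its speed; a pose out of reach is approached as far as the arm can. A call with a number of a shift or a turn outside -1 to 1 is refused whole. A call with a gripper value outside its range is refused whole. The fingers move at their own pace and stop on an object; "force" is the grip in N (left out, the last holds). Time passes only in rows, so rows that do not move let the fingers close. It gives the time, the measured TCP pose, the force, the opening and the grip force at its end, in the units of the state.
- readout.get_state(): the state, without advancing time (a new reading comes with each control period).
- imaging.get_image(name): name is "scene" or "top"; returns (picture, depth): 384x512x3 uint8, red, green, blue; 384x512 float32, m along the optical axis (not along the pixel's ray), 0 where there is no reading.
- imaging.calibration(name): a dict with "intrinsics" (3x3 intrinsics, pixels), "R" (3x3) and "t" (3): a world point X has camera coordinates R X + t. Camera axes: x right, y down, z forward; pixel columns grow to the right and rows downward; lengths in m; the calibration is good to about 2 mm. A picture is of the moment at which its call begins. calibration takes no time and is no camera call.
- manip.sign_off(): hands the job in; it is judged then, once.
The state is a dict: "clock": time; "qpos": joint angles; "qd": joint speeds; "effort": joint torques, N m; "position": TCP position; "ee_rot": TCP orientation; "contact_force": force on the tool from outside, world axes, zero at the start; "moment": the same for the moment, N m; "width": finger opening in m; "gripper_force": force on a finger pad.
Only numpy, scipy, OpenCV 4.12 (cv2) and the standard library are available. Lean on these libraries where they do the work, as an engineer would, in place of code of your own. Each camera call takes 0.05 s, during which the arm holds its last target. There are 200 camera calls.

## Working session

There is one attempt and no reset: what is moved stays moved. The work goes in short steps, Python scripts to look and compute and a tool call to move; the robot and the scene stay as the last step left them, time stands still between calls to the robot, and variables do not carry over. Pictures are saved under pics/ and viewed, at most 10 in all, crops included, and the job is handed in when it is done.

Besides the shell and the picture viewer there is one more tool, called as a command line: name --argument value ..., lists and objects as JSON in quotes. servo_tool: Moves the arm, as the interface text tells. Its arguments: {"type":"object","properties":{"moves":{"type":"array"},"force":{"type":"number"}},"required":["moves"]}

```bash
mkdir -p pics
cat > h.py <<'E'
import numpy as np, cv2
from rig import readout, imaging, manip
def grab(n,save=None):
    p,d=imaging.get_image(n)
    if save: cv2.imwrite('pics/'+save,p[:,:,::-1])
    return p,d
def pts(n,d):
    c=imaging.calibration(n);K=np.array(c['intrinsics']);R=np.array(c['R']);t=np.array(c['t'])
    v,u=np.mgrid[:d.shape[0],:d.shape[1]]
    X=np.stack([(u-K[0,2])/K[0,0]*d,(v-K[1,2])/K[1,1]*d,d],-1)
    return (X-t)@R
def proj(n,X):
    c=imaging.calibration(n);K=np.array(c['intrinsics'])
    q=K@(np.array(c['R'])@np.array(X)+np.array(c['t']));return q[:2]/q[2]
E
python3 - <<'E'
from h import *
a,da=grab('scene');b,db=grab('top')
cv2.imwrite('pics/s.png',a[:,:,::-1]);cv2.imwrite('pics/t.png',b[:,:,::-1])
np.savez('d0.npz',a=a,da=da,b=b,db=db)
for n in('scene','top'):
    c=imaging.calibration(n);R=np.array(c['R']);print(n,-R.T@np.array(c['t']),R[2].round(2),c['intrinsics'][0][0])
print(readout.get_state())
E
```

```text
scene [-0.10878199  0.42113665  0.75614688] [ 0.7  -0.35 -0.63] 356.5963366488102
top [0.50582723 0.03798473 1.30165263] [ 0.1   0.01 -1.  ] 431.71692632134
{'clock': 0.1, 'qpos': array([-1.44901014e+00,  2.76546297e-01,  1.50603331e+00, -1.24974435e-05,
        1.36072339e+00, -1.20984142e-01]), 'qd': array([ 1.81452964e-03, -7.07757231e-05, -1.63290784e-03,  1.08921806e-04,
        4.45374637e-04,  5.93826610e-05]), 'effort': array([ 1.36517858e-03, -4.17700088e+01, -2.46404511e+01, -1.63428845e-04,
        5.79696833e-03,  4.77825939e-07]), 'position': array([ 0.13818085, -0.55777042,  0.30310716]), 'ee_rot': array([-8.55165513e-04,  9.92641341e-01,  1.21088550e-01, -6.45317246e-06]), 'contact_force': array([-0.22167687, -0.03568671,  0.1853525 ]), 'moment': array([-0.01194143,  0.03127493, -0.00668755]), 'gripper_force': 0.0, 'width': 0.08551157372103516}
```

View pics/s.png

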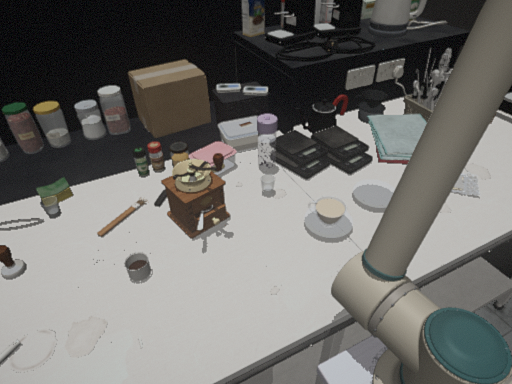

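View pics/t.png

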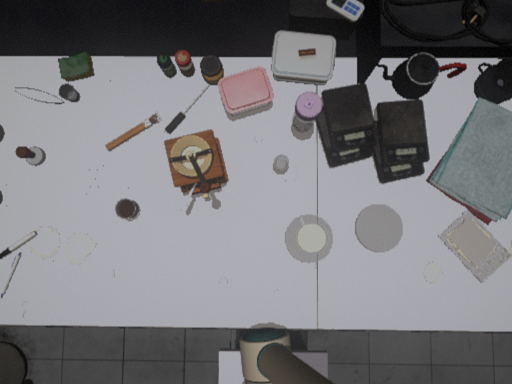

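The scene picture shows the mill at (197,200) with its drawer front facing the robot, the dosing cup at (137,267), the filled cup at (330,212), the empty saucer at (374,198) and the shot glass at (267,185). In the top view the mill is at (195,160) and the empty saucer at (379,228). I'll enlarge the mill and measure.

Run:
```python
from h import *
z=np.load('d0.npz')
s=cv2.resize(z['a'][140:250,140:290],None,fx=4,fy=4,interpolation=3)[:,:,::-1]
t=cv2.resize(z['b'][115:225,150:240],None,fx=4,fy=4,interpolation=3)[:,:,::-1]
print(s.shape,t.shape)
h=max(s.shape[0],t.shape[0])
im=np.zeros((h,s.shape[1]+t.shape[1],3),np.uint8);im[:s.shape[0],:s.shape[1]]=s;im[:t.shape[0],s.shape[1]:]=t
im=cv2.convertScaleAbs(im,alpha=1.4)
cv2.imwrite('pics/crop.png',cv2.resize(im,None,fx=800/im.shape[1],fy=800/im.shape[1]));print(800/im.shape[1])
P=pts('top',z['db']);hsv=cv2.cvtColor(z['b'],cv2.COLOR_RGB2HSV)
# hopper top: heights
box=P[115:225,150:240]
for lo,hi in((.005,.04),(.04,.08),(.08,.12),(.122,.14),(.16,.185),(.2,.28)):
    m=(box[...,2]>lo)&(box[...,2]<hi);q=box[m]
    if len(q)>4: print(lo,hi,len(q),cv2.minAreaRect(q[:,:2].astype(np.float32)*1000),q[:,2].max())
# saucer: pixels in top around (379,228), height
for nm,(u,v,r) in dict(sc=(379,228,32),sa=(309,239,32),dose=(126,209,14),shot=(281,163,12)).items():
    b=P[v-r:v+r,u-r:u+r].reshape(-1,3);q=b[(b[:,2]>.007)&(b[:,2]<.09)]
    print(nm,len(q),cv2.minEnclosingCircle(q[:,:2].astype(np.float32)*1000) if len(q)>3 else 0,q[:,2].max() if len(q) else 0)
print(P[300,100],P[250,400])
```

```text
(440, 600, 3) (440, 360, 3)
0.8333333333333334
0.005 0.04 867 ((684.353515625, 243.73992919921875), (334.2381286621094, 273.3291320800781), 0.6618269681930542) 0.039785714379079046
0.04 0.08 235 ((619.8104858398438, 214.13345336914062), (58.84577941894531, 142.08399963378906), 26.16947364807129) 0.07986249023275982
0.08 0.12 43 ((623.188720703125, 227.4468994140625), (53.099143981933594, 144.35714721679688), 43.71435546875) 0.08527424118871905
0.122 0.14 1052 ((698.01416015625, 226.6485595703125), (134.2169952392578, 138.35858154296875), 14.418116569519043) 0.13996962904973786
0.16 0.185 701 ((697.7552490234375, 226.9157257080078), (106.53010559082031, 106.37200927734375), 45.525909423828125) 0.18474220073705686
0.2 0.28 192 ((649.5335083007812, 194.8446807861328), (123.29422760009766, 27.829647064208984), 23.051433563232422) 0.2675285979801996
sc 1495 ((510.86590576171875, -311.1235656738281), 115.4803695678711) 0.02753545472783007
sa 1909 ((477.0626220703125, -90.0194091796875), 113.60191345214844) 0.08121578757748019
dose 398 ((559.2942504882812, 451.1702880859375), 45.951416015625) 0.05283087851666959
shot 222 ((710.1278076171875, -19.070398330688477), 31.8496036529541) 0.06493696185702127
[0.28985591 0.5131834  0.00179812] [ 0.44730403 -0.37641992 -0.00327087]
```

View pics/crop.png

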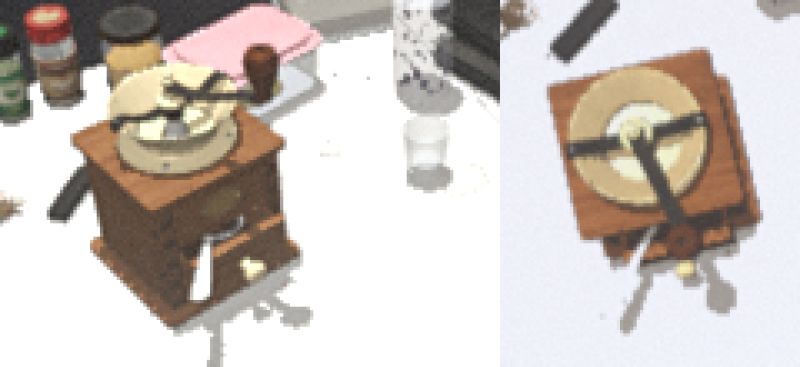

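The crop shows the mill turned about +14° in yaw, and the drawer slightly out. The drawer's pale knob is at about (216,220) in the scene image and (206,195) in the top image. The spoon handle leans out at about (201,222) in the scene image and (194,190) in the top image. Next I'll measure these points.

Run:
```python
from h import *
np.set_printoptions(precision=3,suppress=True)
z=np.load('d0.npz')
Pt=pts('top',z['db']);Ps=pts('scene',z['da'])
# crank knob
b=Pt[115:225,150:240].reshape(-1,3);q=b[(b[:,2]>.25)&(b[:,2]<.3)];print('crank knob',len(q),q.mean(0),np.ptp(q,0))
q=b[(b[:,2]>.165)&(b[:,2]<.19)];print('hopper',cv2.minEnclosingCircle(q[:,:2].astype(np.float32)))
q=b[(b[:,2]>.12)&(b[:,2]<.145)];r=cv2.minAreaRect(q[:,:2].astype(np.float32)*1000);print(cv2.boxPoints(r))
def show(n,img,P,v0,v1,u0,u1):
    hsv=cv2.cvtColor(img,cv2.COLOR_RGB2HSV)
    for v in range(v0,v1):
        for u in range(u0,u1):
            h,s,val=hsv[v,u]
            if val>110 and P[v,u,2]>.02 and P[v,u,2]<.2: print(n,u,v,(h,s,val).__repr__().replace('np.uint8',''),P[v,u])
show('t',z['b'],Pt,180,198,186,212)
show('s',z['a'],Ps,204,232,194,222)
```

```text
crank knob 104 [0.605 0.176 0.262] [0.028 0.027 0.015]
hopper ((0.6964510679244995, 0.2257530391216278), 0.057493411004543304)
[[615.794 276.939]
 [650.245 142.938]
 [780.234 176.358]
 [745.784 310.359]]
t 186 180 ((11), (135), (119)) [0.635 0.244 0.138]
t 187 180 ((11), (135), (119)) [0.636 0.242 0.133]
t 188 180 ((11), (135), (119)) [0.635 0.239 0.134]
t 189 180 ((11), (138), (118)) [0.635 0.236 0.136]
t 190 180 ((12), (136), (118)) [0.635 0.233 0.136]
t 191 180 ((11), (132), (118)) [0.636 0.231 0.131]
t 192 180 ((11), (133), (117)) [0.636 0.228 0.134]
t 193 180 ((11), (138), (113)) [0.635 0.224 0.14 ]
t 194 180 ((12), (132), (114)) [0.636 0.222 0.134]
t 195 180 ((11), (134), (114)) [0.635 0.219 0.137]
t 196 180 ((11), (137), (112)) [0.635 0.216 0.14 ]
t 197 180 ((11), (133), (113)) [0.635 0.214 0.137]
t 198 180 ((12), (136), (114)) [0.636 0.212 0.132]
t 186 181 ((11), (131), (117)) [0.632 0.244 0.136]
t 187 181 ((11), (133), (113)) [0.633 0.242 0.133]
t 188 181 ((12), (133), (115)) [0.633 0.239 0.134]
t 189 181 ((11), (132), (116)) [0.633 0.236 0.136]
t 190 181 ((11), (136), (116)
[... 12138 characters left out ...]
0.261 0.081]
s 200 227 ((70), (4), (200)) [0.566 0.258 0.082]
s 201 227 ((68), (5), (203)) [0.565 0.256 0.081]
s 202 227 ((72), (7), (192)) [0.565 0.253 0.081]
s 197 228 ((23), (14), (144)) [0.619 0.255 0.029]
s 198 228 ((60), (4), (205)) [0.568 0.264 0.078]
s 199 228 ((60), (4), (203)) [0.564 0.262 0.081]
s 200 228 ((53), (5), (199)) [0.561 0.26  0.083]
s 201 228 ((50), (4), (191)) [0.559 0.258 0.084]
s 202 228 ((36), (8), (158)) [0.558 0.255 0.083]
s 197 229 ((17), (12), (150)) [0.564 0.268 0.081]
s 198 229 ((50), (4), (194)) [0.56  0.266 0.084]
s 199 229 ((40), (4), (191)) [0.558 0.264 0.084]
s 200 229 ((45), (6), (176)) [0.558 0.261 0.083]
s 201 229 ((24), (9), (140)) [0.555 0.259 0.085]
```

```bash
cat > plan.py <<'E'
import sys,numpy as np
from rig import readout
from scipy.spatial.transform import Rotation as Ro
def pose():
    s=readout.get_state();q=s['ee_rot'];return s,np.array(s['position']),Ro.from_quat([q[1],q[2],q[3],q[0]])
def tool(yaw,tilt):  # tilt: deg below horizontal; closing line horizontal
    y=yaw;t=np.radians(tilt);d=np.array([np.cos(t)*np.cos(y),np.cos(t)*np.sin(y),-np.sin(t)])
    Y=np.array([np.sin(y),-np.cos(y),0]);return Ro.from_matrix(np.c_[np.cross(Y,d),Y,d])
def go(P,R=None,n=5):
    s,p,r=pose();R=R or r;P=np.array(P);w=(r.inv()*R).as_rotvec()
    print('t',s['clock'],'p',p.round(4),'z',r.as_matrix()[:,2].round(3),'rotvec(0.1)',(w*10).round(2),'per row',(w*10/n).round(3))
    cur=r
    for i in range(n):
        print('dp',(cur.inv().apply((P-p)/n)/.2).round(3));cur=cur*Ro.from_rotvec(w/n)
E
python3 - <<'E'
from h import *
z=np.load('d0.npz');P=pts('top',z['db'])
hsv=cv2.cvtColor(z['b'],cv2.COLOR_RGB2HSV)
g=cv2.GaussianBlur(cv2.cvtColor(z['b'],cv2.COLOR_RGB2GRAY),(3,3),0)
bg=np.median(g[250:300,350:450]);print(bg,g[228,340:420])
m=(g<bg-12).astype(np.uint8);m[:,:345]=0;m[:198]=0;m[262:]=0;m[:,412:]=0
c=max(cv2.findContours(m,0,2)[0],key=cv2.contourArea);e=cv2.fitEllipse(c);print(e)
k=imaging.calibration('top');K=np.array(k['intrinsics']);R=np.array(k['R']);C=-R.T@np.array(k['t'])
ray=R.T@np.linalg.inv(K)@[*e[0],1];print(C+ray*(.018-C[2])/ray[2],e[1][0]/K[0,0]*1.29)
b=P[200:258,350:410];print(P[228,379],[P[228,u,2].round(3) for u in range(352,408,3)])
E
```

```text
170.0 [172 172 173 172 172 173 173 173 173 172 171 171 172 171 155 134 130 137
 139 139 139 139 139 139 139 139 139 140 139 139 139 139 138 138 138 139
 139 139 138 138 138 139 138 138 138 139 138 139 139 139 139 138 137 137
 138 138 137 138 138 137 137 139 149 163 171 171 171 170 170 170 171 171
 171 170 170 170 170 171 171 171]
((378.1974182128906, 227.72406005859375), (47.877017974853516, 48.846343994140625), 138.12454223632812)
[ 0.51253701 -0.30703923  0.018     ] 0.14305983718041712
[ 0.51181316 -0.31281928  0.00530342] [np.float64(0.001), np.float64(0.005), np.float64(0.015), np.float64(0.018), np.float64(0.008), np.float64(0.006), np.float64(0.003), np.float64(0.006), np.float64(0.006), np.float64(0.005), np.float64(0.008), np.float64(0.004), np.float64(0.006), np.float64(0.007), np.float64(0.01), np.float64(0.01), np.float64(0.012), np.float64(0.018), np.float64(0.001)]
```

servo_tool --moves '[{"dp":[0.23,-0.095,0],"delta_rot":[0,0,0],"fingers":0.5},{"dp":[0.23,-0.095,0],"delta_rot":[0,0,0],"fingers":0.5},{"dp":[0.23,-0.095,0],"delta_rot":[0,0,0],"fingers":0.5},{"dp":[0.23,-0.095,0],"delta_rot":[0,0,0],"fingers":0.5},{"dp":[0.23,-0.095,0],"delta_rot":[0,0,0],"fingers":0.5}]'

```text
clock: 0.6
position: [0.3398, -0.4091, 0.3036]
ee_rot: [-0.0, 0.993, 0.121, -0.0]
contact_force: [0.3, 0.1, 0.2]
width: 0.0427
gripper_force: 0.0
```

servo_tool --moves '[{"dp":[0.09,-0.23,0],"delta_rot":[0,0,0],"fingers":0.5},{"dp":[0.09,-0.23,0],"delta_rot":[0,0,0],"fingers":0.5},{"dp":[0.09,-0.23,0],"delta_rot":[0,0,0],"fingers":0.5},{"dp":[0.09,-0.23,0],"delta_rot":[0,0,0],"fingers":0.5},{"dp":[0.09,-0.23,0],"delta_rot":[0,0,0],"fingers":0.5}]'

```text
clock: 1.1
position: [0.3704, -0.1637, 0.3036]
ee_rot: [-0.0, 0.993, 0.121, 0.0]
contact_force: [0.3, 0.0, -0.6]
width: 0.0427
gripper_force: 0.0
```

servo_tool --moves '[{"dp":[0.09,-0.23,0],"delta_rot":[0,0,0],"fingers":0.5},{"dp":[0.09,-0.23,0],"delta_rot":[0,0,0],"fingers":0.5},{"dp":[0.09,-0.23,0],"delta_rot":[0,0,0],"fingers":0.5},{"dp":[0.09,-0.23,0],"delta_rot":[0,0,0],"fingers":0.5},{"dp":[0.09,-0.23,0],"delta_rot":[0,0,0],"fingers":0.5}]'

```text
clock: 1.6
position: [0.4023, 0.0811, 0.3038]
ee_rot: [0.0, 0.993, 0.121, 0.0]
contact_force: [1.0, -0.5, 0.4]
width: 0.0428
gripper_force: 0.0
```

servo_tool --moves '[{"dp":[0,0,0],"delta_rot":[0,0.96,0],"fingers":0.5},{"dp":[0,0,0],"delta_rot":[0,0.96,0],"fingers":0.5},{"dp":[0,0,0],"delta_rot":[0,0.96,0],"fingers":0.5},{"dp":[0,0,0],"delta_rot":[0,0.96,0],"fingers":0.5},{"dp":[0,0,0],"delta_rot":[0,0.96,0],"fingers":0.5}]'

```text
clock: 2.1
position: [0.4024, 0.0794, 0.3038]
ee_rot: [-0.029, 0.964, 0.118, 0.238]
contact_force: [0.1, 0.8, 0.2]
width: 0.0426
gripper_force: 0.0
```

servo_tool --moves '[{"dp":[0,0,0],"delta_rot":[0,0.96,0],"fingers":0.5},{"dp":[0,0,0],"delta_rot":[0,0.96,0],"fingers":0.5},{"dp":[0,0,0],"delta_rot":[0,0.96,0],"fingers":0.5},{"dp":[0,0,0],"delta_rot":[0,0.96,0],"fingers":0.5},{"dp":[0,0,0],"delta_rot":[0,0.96,0],"fingers":0.5}]'

```text
clock: 2.6
position: [0.4017, 0.0824, 0.3029]
ee_rot: [-0.058, 0.894, 0.112, 0.43]
contact_force: [-0.8, 1.1, -0.9]
width: 0.0428
gripper_force: 0.0
```

Run:
```python
from plan import *
go([.4847,.1707,.126],tool(.2517,35),5)
print(readout.get_state()['qpos'])
```

```text
t 2.6 p [0.4017 0.0824 0.3029] z [ 0.757  0.2   -0.623] rotvec(0.1) [-0.05  0.61 -0.05] per row [-0.009  0.123 -0.01 ]
dp [-0.075 -0.064  0.191]
dp [-0.077 -0.064  0.19 ]
dp [-0.079 -0.064  0.189]
dp [-0.082 -0.064  0.188]
dp [-0.084 -0.065  0.186]
[-0.2576888  -0.27161355  2.35372983  1.07228315  0.45476097  0.2142253 ]
```

servo_tool --moves '[{"dp":[-0.075,-0.064,0.19],"delta_rot":[0,0.12,0],"fingers":0.5},{"dp":[-0.077,-0.064,0.19],"delta_rot":[0,0.12,0],"fingers":0.5},{"dp":[-0.08,-0.064,0.19],"delta_rot":[0,0.12,0],"fingers":0.5},{"dp":[-0.08,-0.064,0.19],"delta_rot":[0,0.12,0],"fingers":0.5},{"dp":[-0.084,-0.064,0.186],"delta_rot":[0,0.12,0],"fingers":0.5}]'

```text
clock: 3.1
position: [0.4445, 0.1368, 0.2431]
ee_rot: [-0.089, 0.876, 0.122, 0.458]
contact_force: [-0.3, 0.9, 0.6]
width: 0.0429
gripper_force: 0.0
```

Run:
```python
from plan import *
from h import *
go([.5482,.187,.080],tool(.2517,35),5)
p,d=grab('scene');P=pts('scene',d);cv2.imwrite('pics/a1.png',cv2.resize(p[140:260,140:300],None,fx=5,fy=5,interpolation=3)[:,:,::-1])
```

```text
t 3.1 p [0.4445 0.1368 0.2431] z [ 0.781  0.268 -0.565] rotvec(0.1) [-0.66 -0.09 -0.09] per row [-0.131 -0.018 -0.019]
dp [-0.071 -0.01   0.187]
dp [-0.07  -0.012  0.187]
dp [-0.07  -0.015  0.186]
dp [-0.07  -0.018  0.186]
dp [-0.069 -0.02   0.186]
```

View pics/a1.png

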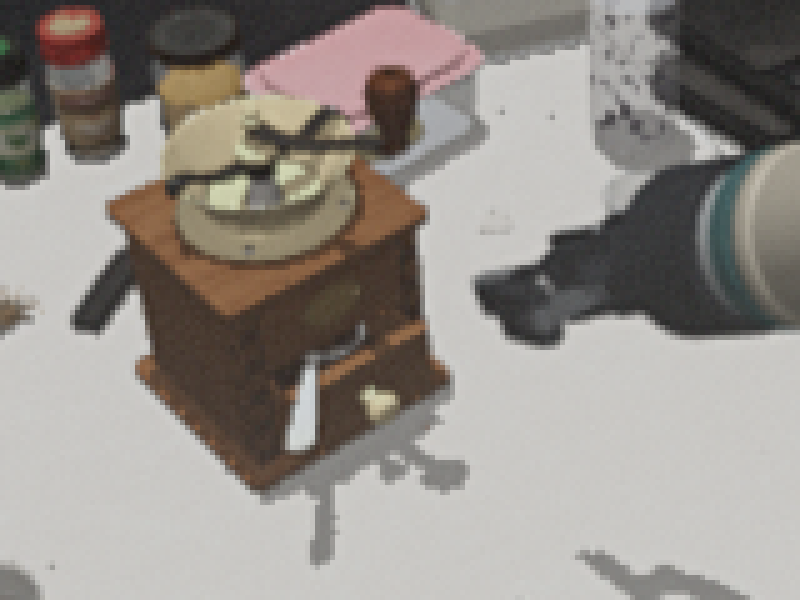

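The picture shows the gripper free on the right at (540,300), the drawer knob at (378,402), and the spoon handle running from (310,360) to (300,440), clear of the approach. The last move fell short of its target, so I'll repeat the pregrasp step.

Run:
```python
from plan import *
go([.4847,.1707,.126],tool(.2517,35),10)
print(readout.get_state()['qpos'])
```

```text
t 3.15 p [0.4446 0.1371 0.2408] z [ 0.778  0.268 -0.568] rotvec(0.1) [-0.66 -0.05 -0.11] per row [-0.066 -0.005 -0.011]
dp [-0.034 -0.007  0.053]
dp [-0.034 -0.008  0.053]
dp [-0.034 -0.008  0.053]
dp [-0.034 -0.009  0.053]
dp [-0.034 -0.009  0.053]
dp [-0.034 -0.009  0.053]
dp [-0.034 -0.01   0.052]
dp [-0.034 -0.01   0.052]
dp [-0.034 -0.01   0.052]
dp [-0.034 -0.011  0.052]
[-0.04926868 -0.01997216  2.45660651  2.18034004  0.38306589 -0.81221115]
```

servo_tool --moves '[{"dp":[-0.034,-0.007,0.053],"delta_rot":[-0.066,-0.005,-0.01],"fingers":0.5},{"dp":[-0.034,-0.008,0.053],"delta_rot":[-0.066,-0.005,-0.01],"fingers":0.5},{"dp":[-0.034,-0.008,0.053],"delta_rot":[-0.066,-0.005,-0.01],"fingers":0.5},{"dp":[-0.034,-0.009,0.053],"delta_rot":[-0.066,-0.005,-0.01],"fingers":0.5},{"dp":[-0.034,-0.009,0.053],"delta_rot":[-0.066,-0.005,-0.01],"fingers":0.5}]'

```text
clock: 3.65
position: [0.4648, 0.1538, 0.1855]
ee_rot: [-0.074, 0.878, 0.117, 0.459]
contact_force: [-0.2, -0.1, 0.4]
width: 0.0422
gripper_force: 0.0
```

servo_tool --moves '[{"dp":[-0.034,-0.009,0.053],"delta_rot":[-0.066,-0.005,-0.01],"fingers":0.5},{"dp":[-0.034,-0.01,0.053],"delta_rot":[-0.066,-0.005,-0.01],"fingers":0.5},{"dp":[-0.034,-0.01,0.053],"delta_rot":[-0.066,-0.005,-0.01],"fingers":0.5},{"dp":[-0.034,-0.01,0.053],"delta_rot":[-0.066,-0.005,-0.01],"fingers":0.5},{"dp":[0,0,0],"delta_rot":[0,0,0],"fingers":0.5}]'

```text
clock: 4.15
position: [0.4812, 0.1676, 0.138]
ee_rot: [-0.062, 0.88, 0.113, 0.458]
contact_force: [-1.3, 1.0, -0.1]
width: 0.0427
gripper_force: 0.0
```

Run:
```python
from plan import *
go([.4847,.1707,.126],tool(.2517,35),5)
print(readout.get_state()['qpos'])
go([.5482,.187,.080],tool(.2517,35),10)
```

```text
t 4.15 p [0.4812 0.1676 0.138 ] z [ 0.792  0.213 -0.573] rotvec(0.1) [-0.09 -0.01 -0.01] per row [-0.018 -0.002 -0.003]
dp [-0.007 -0.002  0.01 ]
dp [-0.007 -0.002  0.01 ]
dp [-0.007 -0.002  0.01 ]
dp [-0.007 -0.002  0.01 ]
dp [-0.007 -0.002  0.01 ]
[ 0.14057679  0.35098319  2.53998756  2.98848093  0.71274987 -1.51708101]
t 4.15 p [0.4812 0.1676 0.138 ] z [ 0.792  0.213 -0.573] rotvec(0.1) [-0.09 -0.01 -0.01] per row [-0.009 -0.001 -0.001]
dp [-0.004 -0.001  0.045]
dp [-0.004 -0.001  0.045]
dp [-0.004 -0.001  0.045]
dp [-0.004 -0.001  0.045]
dp [-0.004 -0.001  0.045]
dp [-0.004 -0.001  0.045]
dp [-0.004 -0.001  0.045]
dp [-0.004 -0.001  0.045]
dp [-0.004 -0.001  0.045]
dp [-0.004 -0.001  0.045]
```

servo_tool --moves '[{"dp":[-0.008,-0.002,0.07],"delta_rot":[-0.018,0,0],"fingers":0.5},{"dp":[-0.008,-0.002,0.07],"delta_rot":[-0.018,0,0],"fingers":0.5},{"dp":[-0.008,-0.002,0.07],"delta_rot":[-0.018,0,0],"fingers":0.5},{"dp":[-0.008,-0.002,0.07],"delta_rot":[-0.018,0,0],"fingers":0.5},{"dp":[-0.008,-0.002,0.07],"delta_rot":[-0.018,0,0],"fingers":0.5}]'

```text
clock: 4.65
position: [0.5325, 0.1826, 0.0935]
ee_rot: [-0.058, 0.879, 0.11, 0.46]
contact_force: [-0.5, 0.2, -0.2]
width: 0.0428
gripper_force: 0.0
```

servo_tool --moves '[{"dp":[0,0,0.033],"delta_rot":[0,0,0],"fingers":0.5},{"dp":[0,0,0.033],"delta_rot":[0,0,0],"fingers":0.5},{"dp":[0,0,0.033],"delta_rot":[0,0,0],"fingers":0.5},{"dp":[0,0,0],"delta_rot":[0,0,0],"fingers":0.5}]'

```text
clock: 5.05
position: [0.5483, 0.1864, 0.0819]
ee_rot: [-0.058, 0.879, 0.11, 0.46]
contact_force: [0.3, -0.4, -0.0]
width: 0.0423
gripper_force: 0.0
```

Run:
```python
from plan import *
from h import *
go([.5482,.187,.080],tool(.2517,35),1)
p,d=grab('scene');P=pts('scene',d);cv2.imwrite('pics/a2.png',cv2.resize(p[170:260,160:280],None,fx=6,fy=6,interpolation=3)[:,:,::-1])
```

```text
t 5.05 p [0.5483 0.1864 0.0819] z [ 0.797  0.203 -0.569] rotvec(0.1) [ 0.02 -0.05 -0.01] per row [ 0.019 -0.05  -0.009]
dp [-0.008 -0.003  0.005]
```

View pics/a2.png

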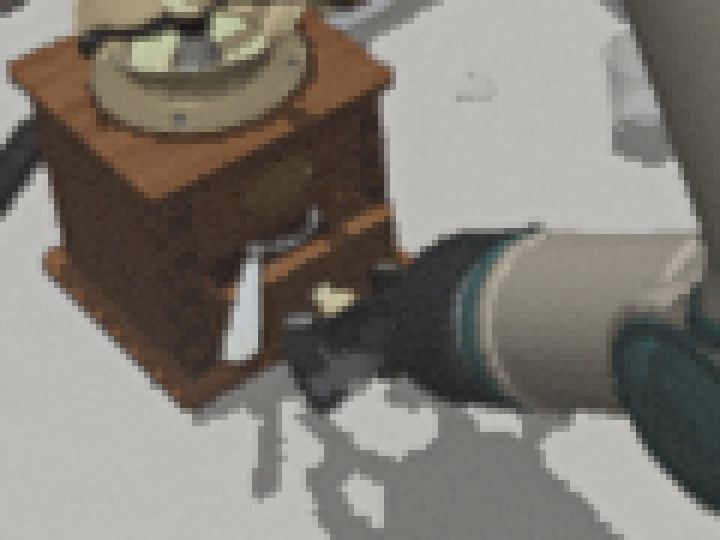

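The knob at (330,297) stands between the two fingertips at (300,325) and (385,275), and the spoon handle at (240,300) is clear. I'll close now.

servo_tool --moves '[{"dp":[0,0,0.005],"delta_rot":[0,0,0],"fingers":0.1},{"dp":[0,0,0],"delta_rot":[0,0,0],"fingers":0.1},{"dp":[0,0,0],"delta_rot":[0,0,0],"fingers":0.1},{"dp":[0,0,0],"delta_rot":[0,0,0],"fingers":0.1},{"dp":[0,0,0],"delta_rot":[0,0,0],"fingers":0.1}]' --force 35

```text
clock: 5.6
position: [0.5481, 0.1874, 0.0814]
ee_rot: [-0.058, 0.879, 0.112, 0.46]
contact_force: [-2.5, 5.6, 1.0]
width: 0.0165
gripper_force: 34.1
```

Run:
```python
from plan import *
s,p,r=pose();c,sn=np.cos(.2517),np.sin(.2517)
go(p-.056*np.array([c,sn,0]),r,12)
print(s['width'],s['gripper_force'],s['contact_force'])
```

```text
t 5.6 p [0.5481 0.1874 0.0814] z [ 0.796  0.205 -0.57 ] rotvec(0.1) [0. 0. 0.] per row [0. 0. 0.]
dp [-0.013 -0.    -0.019]
dp [-0.013 -0.    -0.019]
dp [-0.013 -0.    -0.019]
dp [-0.013 -0.    -0.019]
dp [-0.013 -0.    -0.019]
dp [-0.013 -0.    -0.019]
dp [-0.013 -0.    -0.019]
dp [-0.013 -0.    -0.019]
dp [-0.013 -0.    -0.019]
dp [-0.013 -0.    -0.019]
dp [-0.013 -0.    -0.019]
dp [-0.013 -0.    -0.019]
0.01645213613785675 34.10644709089752 [-2.5392919   5.62377931  0.97859506]
```

servo_tool --moves '[{"dp":[-0.013,0,-0.019],"delta_rot":[0,0,0],"fingers":0.1},{"dp":[-0.013,0,-0.019],"delta_rot":[0,0,0],"fingers":0.1},{"dp":[-0.013,0,-0.019],"delta_rot":[0,0,0],"fingers":0.1},{"dp":[-0.013,0,-0.019],"delta_rot":[0,0,0],"fingers":0.1},{"dp":[0,0,0],"delta_rot":[0,0,0],"fingers":0.1}]'

```text
clock: 6.1
position: [0.5298, 0.1828, 0.0814]
ee_rot: [-0.058, 0.879, 0.112, 0.46]
contact_force: [-2.2, 4.4, 1.1]
width: 0.016
gripper_force: 34.5
```

Run:
```python
from plan import *
from h import *
s,p,r=pose();print(p,s['width'],s['contact_force'])
i,d=grab('scene');P=pts('scene',d);cv2.imwrite('pics/a3.png',cv2.resize(i[170:260,160:280],None,fx=6,fy=6,interpolation=3)[:,:,::-1])
```

```text
[0.5298494  0.18277939 0.0814083 ] 0.01603954273360074 [-2.22554629  4.40237431  1.07488565]
```

View pics/a3.png

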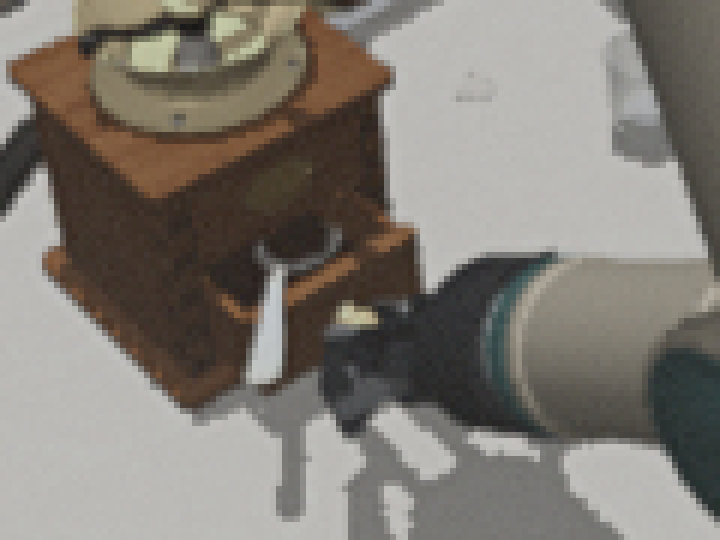

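The drawer and the spoon are coming out together, with the bowl rim now visible at (300,245) and little force on the wrist. I'll keep pulling.

servo_tool --moves '[{"dp":[-0.013,0,-0.019],"delta_rot":[0,0,0],"fingers":0.1},{"dp":[-0.013,0,-0.019],"delta_rot":[0,0,0],"fingers":0.1},{"dp":[-0.013,0,-0.019],"delta_rot":[0,0,0],"fingers":0.1},{"dp":[-0.013,0,-0.019],"delta_rot":[0,0,0],"fingers":0.1},{"dp":[-0.013,0,-0.019],"delta_rot":[0,0,0],"fingers":0.1}]'

```text
clock: 6.65
position: [0.5079, 0.1772, 0.0814]
ee_rot: [-0.058, 0.879, 0.112, 0.46]
contact_force: [-0.4, 5.3, -0.3]
width: 0.0166
gripper_force: 34.5
```

servo_tool --moves '[{"dp":[-0.013,0,-0.019],"delta_rot":[0,0,0],"fingers":0.1},{"dp":[-0.013,0,-0.019],"delta_rot":[0,0,0],"fingers":0.1},{"dp":[-0.013,0,-0.019],"delta_rot":[0,0,0],"fingers":0.1},{"dp":[0,0,0],"delta_rot":[0,0,0],"fingers":0.1},{"dp":[0,0,0],"delta_rot":[0,0,0],"fingers":0.1}]'

```text
clock: 7.15
position: [0.4943, 0.1737, 0.0814]
ee_rot: [-0.058, 0.879, 0.112, 0.46]
contact_force: [-2.5, 5.3, 1.1]
width: 0.0163
gripper_force: 34.6
```

servo_tool --moves '[{"dp":[0,0,0],"delta_rot":[0,0,0],"fingers":0.45},{"dp":[0,0,0],"delta_rot":[0,0,0],"fingers":0.45},{"dp":[0,0,0],"delta_rot":[0,0,0],"fingers":0.45},{"dp":[0,0,-0.1],"delta_rot":[0,0,0],"fingers":0.45},{"dp":[0,0,-0.2],"delta_rot":[0,0,0],"fingers":0.45}]'

```text
clock: 7.65
position: [0.4492, 0.1606, 0.1153]
ee_rot: [-0.057, 0.879, 0.11, 0.461]
contact_force: [0.8, 0.3, 0.5]
width: 0.0383
gripper_force: 0.0
```

servo_tool --moves '[{"dp":[0,0,-0.2],"delta_rot":[0,0,0],"fingers":0.45},{"dp":[0.1,0.1,-0.15],"delta_rot":[0,0,0],"fingers":0.45},{"dp":[0.15,0.15,-0.1],"delta_rot":[0,0,0],"fingers":0.45},{"dp":[0.15,0.15,-0.1],"delta_rot":[0,0,0],"fingers":0.45}]'

```text
clock: 8.05
position: [0.4185, 0.1114, 0.2119]
ee_rot: [-0.075, 0.875, 0.111, 0.465]
contact_force: [-0.1, 0.6, 0.7]
width: 0.0385
gripper_force: 0.0
```

Run:
```python
from plan import *
from h import *
s,p,r=pose();print(p,s['qpos'],s['clock'])
a,da=grab('scene');b,db=grab('top');np.savez('d1.npz',a=a,da=da,b=b,db=db)
x=cv2.resize(a[170:260,160:260],None,fx=4,fy=4,interpolation=3);y=cv2.resize(b[130:230,160:260],None,fx=4,fy=4,interpolation=3)
im=np.zeros((400,800,3),np.uint8);im[:360,:400]=x;im[:,400:]=y
cv2.imwrite('pics/a4.png',im[:,:,::-1])
```

```text
[0.41852065 0.11136186 0.21186325] [-0.14741811  0.02036192  2.58103324  2.37063463  0.52659316 -1.09079717] 8.05
```

View pics/a4.png

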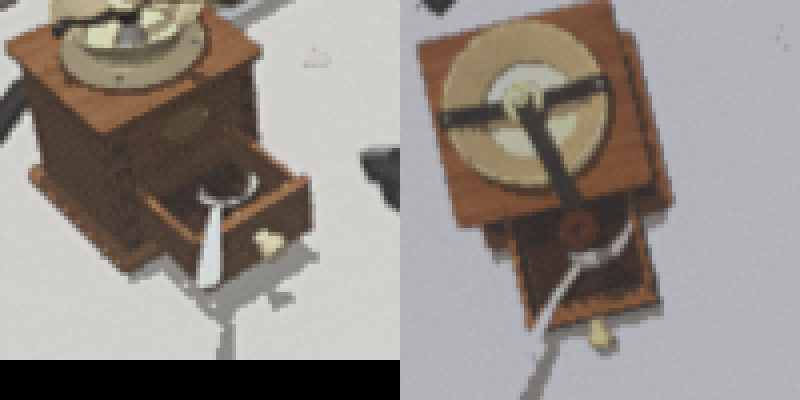

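The drawer is fully out. The spoon lies in it with its bowl near (605,240) in the right crop, and the handle goes over the front-left edge to (540,335). Next I'll measure the handle.

Run:
```python
from h import *
np.set_printoptions(precision=3,suppress=True)
z=np.load('d1.npz');c,s=np.cos(.2517),np.sin(.2517);O=np.array([.694,.227])
def mill(p): d=p[:2]-O; return np.array([c*d[0]+s*d[1],-s*d[0]+c*d[1],p[2]])
for n,i,dd,(v0,v1,u0,u1) in(('top',z['b'],z['db'],(180,222,188,222)),('scene',z['a'],z['da'],(208,246,206,228))):
    P=pts(n,dd);h=cv2.cvtColor(i,cv2.COLOR_RGB2HSV)
    for v in range(v0,v1):
        us=[u for u in range(u0,u1) if h[v,u,1]<45 and h[v,u,2]>105 and .03<P[v,u,2]<.15]
        if us: q=np.array([P[v,u] for u in us]);print(n,v,us[0],us[-1],len(us),np.median(q,0),'mill',mill(np.median(q,0)))
# drawer knob
    m=(h[...,0]>15)&(h[...,0]<35)&(h[...,1]>45)&(h[...,2]>120)&(P[...,2]>.03)&(P[...,2]<.065);m[:v0]=0;m[v1:]=0;m[:,:u0]=0
    m[:,240:]=0
    q=P[m];print('knob',len(q),np.median(q,0),mill(np.median(q,0)),q.min(0),q.max(0))
```

```text
top 186 217 217 1 [0.629 0.169 0.041] mill [-0.077 -0.04   0.041]
top 187 216 217 2 [0.626 0.171 0.037] mill [-0.079 -0.038  0.037]
top 188 215 217 3 [0.623 0.172 0.039] mill [-0.082 -0.036  0.039]
top 189 214 221 4 [0.62  0.173 0.037] mill [-0.085 -0.034  0.037]
top 190 213 216 4 [0.617 0.176 0.038] mill [-0.087 -0.03   0.038]
top 191 213 215 3 [0.614 0.177 0.043] mill [-0.09  -0.028  0.043]
top 192 212 214 3 [0.611 0.18  0.042] mill [-0.092 -0.025  0.042]
top 193 203 214 12 [0.608 0.193 0.044] mill [-0.092 -0.011  0.044]
top 194 203 209 7 [0.605 0.2   0.046] mill [-0.093 -0.004  0.046]
top 195 203 209 7 [0.601 0.199 0.051] mill [-0.097 -0.004  0.051]
top 196 203 208 6 [0.598 0.2   0.054] mill [-0.099 -0.002  0.054]
top 197 202 204 3 [0.595 0.207 0.06 ] mill [-0.101  0.005  0.06 ]
top 198 202 204 3 [0.592 0.207 0.062] mill [-0.104  0.006  0.062]
top 199 201 203 3 [0.589 0.209 0.061] mill [-0.106  0.009  0.061]
top 200 200 202 3 [0.586 0.211 0.067] mill [-0.109  0.012  0.067]
top 201 199 201 3 [0.583 0.214 0.066] mill [-0.111  0.015  0.066]
top 202 199 201 3 [0.58  0.216 0.072] mill 
[... 2799 characters left out ...]
ene 233 210 215 5 [0.536 0.237 0.077] mill [-0.151  0.049  0.077]
scene 234 210 215 6 [0.533 0.237 0.077] mill [-0.154  0.05   0.077]
scene 235 209 227 8 [0.53  0.238 0.077] mill [-0.156  0.052  0.077]
scene 236 209 215 7 [0.523 0.239 0.078] mill [-0.162  0.054  0.078]
scene 237 209 215 7 [0.521 0.241 0.079] mill [-0.164  0.057  0.079]
scene 238 209 214 6 [0.516 0.243 0.08 ] mill [-0.168  0.06   0.08 ]
scene 239 209 214 6 [0.512 0.244 0.08 ] mill [-0.172  0.062  0.08 ]
scene 240 209 214 6 [0.507 0.248 0.082] mill [-0.176  0.067  0.082]
scene 241 210 213 4 [0.503 0.25  0.084] mill [-0.179  0.07   0.084]
knob 36 [0.544 0.191 0.052] [-0.154  0.002  0.052] [0.538 0.177 0.041] [0.566 0.198 0.061]
```

servo_tool --moves '[{"dp":[0.05,0,-0.05],"delta_rot":[0,-0.8,0],"fingers":0.45},{"dp":[0.05,0,-0.05],"delta_rot":[0,-0.8,0],"fingers":0.45},{"dp":[0.05,0,-0.05],"delta_rot":[0,-0.8,0],"fingers":0.45},{"dp":[0,0,0],"delta_rot":[0,-0.8,0],"fingers":0.45},{"dp":[0,0,0],"delta_rot":[0,-0.8,0],"fingers":0.45}]'

```text
clock: 8.65
position: [0.4104, 0.1303, 0.2216]
ee_rot: [-0.098, 0.915, 0.132, 0.367]
contact_force: [0.4, 0.7, 0.0]
width: 0.0385
gripper_force: 0.0
```

servo_tool --moves '[{"dp":[0,0,0],"delta_rot":[0,-0.8,0],"fingers":0.45},{"dp":[0,0,0],"delta_rot":[0,-0.8,0],"fingers":0.45},{"dp":[0,0,0],"delta_rot":[0,-0.8,0],"fingers":0.45},{"dp":[0,0,0],"delta_rot":[0,-0.8,0],"fingers":0.45},{"dp":[0,0,0],"delta_rot":[0,-0.8,0],"fingers":0.45}]'

```text
clock: 9.15
position: [0.4095, 0.1346, 0.2212]
ee_rot: [-0.082, 0.962, 0.15, 0.212]
contact_force: [0.9, 0.9, 0.1]
width: 0.0387
gripper_force: 0.0
```

Run:
```python
from plan import *
go([.523,.241,.22],tool(-.429,90),10)
print(readout.get_state()['qpos'])
```

```text
t 9.15 p [0.4095 0.1346 0.2212] z [ 0.383  0.221 -0.897] rotvec(0.1) [-2.58 -3.91  7.26] per row [-0.258 -0.391  0.726]
dp [ 0.062 -0.032  0.034]
dp [ 0.061 -0.037  0.031]
dp [ 0.059 -0.042  0.027]
dp [ 0.057 -0.047  0.024]
dp [ 0.054 -0.052  0.02 ]
dp [ 0.051 -0.056  0.017]
dp [ 0.048 -0.06   0.014]
dp [ 0.044 -0.064  0.01 ]
dp [ 0.039 -0.067  0.007]
dp [ 0.035 -0.07   0.004]
[ 0.00246955 -0.03101506  2.18767318  0.38959501  0.6173803   0.98605158]
```

servo_tool --moves '[{"dp":[0.062,-0.032,0.034],"delta_rot":[-0.26,-0.39,0.73],"fingers":0.45},{"dp":[0.061,-0.037,0.031],"delta_rot":[-0.26,-0.39,0.73],"fingers":0.45},{"dp":[0.059,-0.042,0.027],"delta_rot":[-0.26,-0.39,0.73],"fingers":0.45},{"dp":[0.057,-0.047,0.024],"delta_rot":[-0.26,-0.39,0.73],"fingers":0.45},{"dp":[0.054,-0.052,0.02],"delta_rot":[-0.26,-0.39,0.73],"fingers":0.45}]'

```text
clock: 9.65
position: [0.4657, 0.1884, 0.2204]
ee_rot: [-0.042, 0.993, -0.033, 0.109]
contact_force: [0.7, -0.0, 1.1]
width: 0.0383
gripper_force: 0.0
```

servo_tool --moves '[{"dp":[0.051,-0.056,0.017],"delta_rot":[-0.26,-0.39,0.73],"fingers":0.45},{"dp":[0.048,-0.06,0.014],"delta_rot":[-0.26,-0.39,0.73],"fingers":0.45},{"dp":[0.044,-0.064,0.01],"delta_rot":[-0.26,-0.39,0.73],"fingers":0.45},{"dp":[0.039,-0.067,0.007],"delta_rot":[-0.26,-0.39,0.73],"fingers":0.45},{"dp":[0.035,-0.07,0.004],"delta_rot":[-0.26,-0.39,0.73],"fingers":0.45}]'

```text
clock: 10.15
position: [0.5227, 0.2419, 0.2199]
ee_rot: [-0.0, 0.977, -0.215, -0.0]
contact_force: [1.0, 0.1, -0.1]
width: 0.0384
gripper_force: 0.0
```

Run:
```python
from plan import *
go([.523,.241,.18],tool(-.429,90),3)
print(readout.get_state()['qpos'])
```

```text
t 10.15 p [0.5227 0.2419 0.2199] z [-0.  0. -1.] rotvec(0.1) [-0.    0.   -0.04] per row [-0.     0.001 -0.014]
dp [0.001 0.001 0.066]
dp [0.001 0.001 0.066]
dp [0.001 0.001 0.066]
[3.12495942e-01 3.35680213e-01 1.63499634e+00 2.93868840e-04
 1.17115857e+00 2.31646365e+00]
```

servo_tool --moves '[{"dp":[0,0.005,0.1],"delta_rot":[0,0,0],"fingers":0.45},{"dp":[0,0,0.1],"delta_rot":[0,0,0],"fingers":0.45},{"dp":[0,0,0.1],"delta_rot":[0,0,0],"fingers":0.45},{"dp":[0,0,0.1],"delta_rot":[0,0,0],"fingers":0.45},{"dp":[0,0,0.015],"delta_rot":[0,0,0],"fingers":0.45}]'

```text
clock: 10.65
position: [0.5212, 0.2391, 0.1349]
ee_rot: [0.001, 0.977, -0.214, -0.001]
contact_force: [-0.1, 0.4, -0.6]
width: 0.0385
gripper_force: 0.0
```

Run:
```python
from plan import *
from h import *
s,p,r=pose();print(p,s['contact_force'])
i,d=grab('scene');cv2.imwrite('pics/a5.png',cv2.resize(i[150:270,150:300],None,fx=5,fy=5,interpolation=3)[:,:,::-1])
```

```text
[0.5211718  0.23906187 0.13487492] [-0.10269575  0.39308472 -0.58113101]
```

View pics/a5.png

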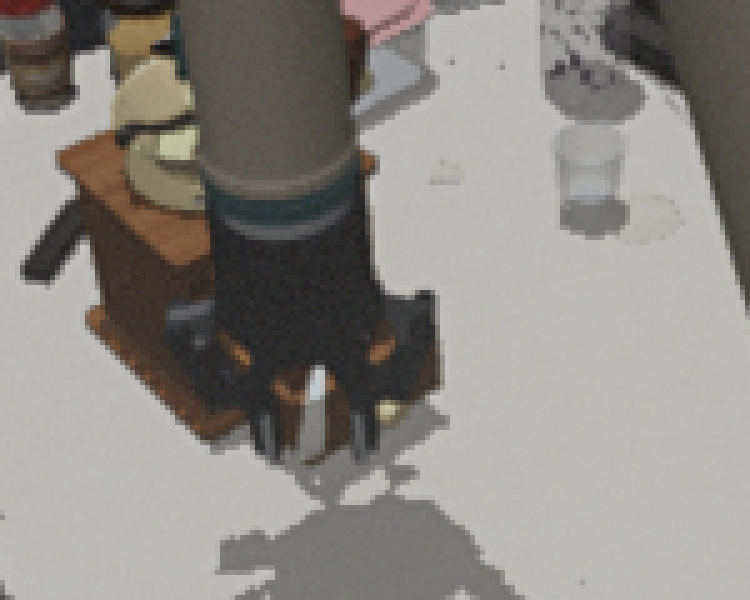

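The handle at (315,415) lies midway between the fingertips at (265,430) and (365,430). I'll close on it.

servo_tool --moves '[{"dp":[0,0,0],"delta_rot":[0,0,0],"fingers":0.2},{"dp":[0,0,0],"delta_rot":[0,0,0],"fingers":0.1},{"dp":[0,0,0],"delta_rot":[0,0,0],"fingers":0.05},{"dp":[0,0,0],"delta_rot":[0,0,0],"fingers":0.03},{"dp":[0,0,0],"delta_rot":[0,0,0],"fingers":0.03}]' --force 50

```text
clock: 11.2
position: [0.525, 0.2382, 0.1402]
ee_rot: [-0.0, 0.977, -0.215, 0.005]
contact_force: [0.1, 0.0, 0.2]
width: 0.0093
gripper_force: 48.7
```

Run:
```python
from plan import *
s,p,r=pose();print(s['width'],s['gripper_force'],s['contact_force'])
c,sn=np.cos(.2517),np.sin(.2517);m=lambda x,y,z:np.array([c*x-sn*y,sn*x+c*y,z])
go(p+m(-.036,.007,.006),tool(-.429,90),6)
```

```text
0.009275577070620327 48.70647585019469 [0.11004756 0.01053379 0.16336223]
t 11.2 p [0.525  0.2382 0.1402] z [ 0.011 -0.002 -1.   ] rotvec(0.1) [-0.03 -0.1  -0.05] per row [-0.005 -0.017 -0.009]
dp [-0.027  0.014 -0.005]
dp [-0.027  0.014 -0.005]
dp [-0.027  0.014 -0.005]
dp [-0.027  0.014 -0.005]
dp [-0.027  0.014 -0.005]
dp [-0.027  0.014 -0.005]
```

servo_tool --moves '[{"dp":[0,0,-0.015],"delta_rot":[0,0,0],"fingers":0.03},{"dp":[-0.027,0.014,-0.01],"delta_rot":[0,0,0],"fingers":0.03},{"dp":[-0.027,0.014,-0.005],"delta_rot":[0,0,0],"fingers":0.03},{"dp":[-0.027,0.014,-0.005],"delta_rot":[0,0,0],"fingers":0.03},{"dp":[-0.027,0.014,-0.005],"delta_rot":[0,0,0],"fingers":0.03}]'

```text
clock: 11.7
position: [0.5012, 0.2373, 0.1481]
ee_rot: [-0.001, 0.977, -0.215, 0.007]
contact_force: [3.3, -0.4, 2.3]
width: 0.0091
gripper_force: 48.9
```

servo_tool --moves '[{"dp":[-0.027,0.014,-0.01],"delta_rot":[0,0,0],"fingers":0.03},{"dp":[-0.027,0.014,-0.02],"delta_rot":[0,0,0],"fingers":0.03},{"dp":[0,0,-0.05],"delta_rot":[0,0,0],"fingers":0.03},{"dp":[0,0,-0.05],"delta_rot":[0,0,0],"fingers":0.03},{"dp":[0,0,-0.05],"delta_rot":[0,0,0],"fingers":0.03}]'

```text
clock: 12.2
position: [0.4866, 0.2363, 0.1836]
ee_rot: [0.001, 0.976, -0.216, 0.003]
contact_force: [0.6, -1.0, 0.1]
width: 0.009
gripper_force: 48.8
```

Run:
```python
from plan import *
from h import *
s,p,r=pose();print(p,s['contact_force'],s['width'])
i,d=grab('scene');j,e=grab('top')
a=cv2.resize(i[150:270,150:250],None,fx=4,fy=4,interpolation=3);b=cv2.resize(j[130:250,160:260],None,fx=4,fy=4,interpolation=3)
cv2.imwrite('pics/a6.png',np.hstack([a,b])[:,:,::-1])
```

```text
[0.48663529 0.23632724 0.18362286] [ 0.64913322 -0.96052345  0.14946998] 0.00898775467715905
```

View pics/a6.png

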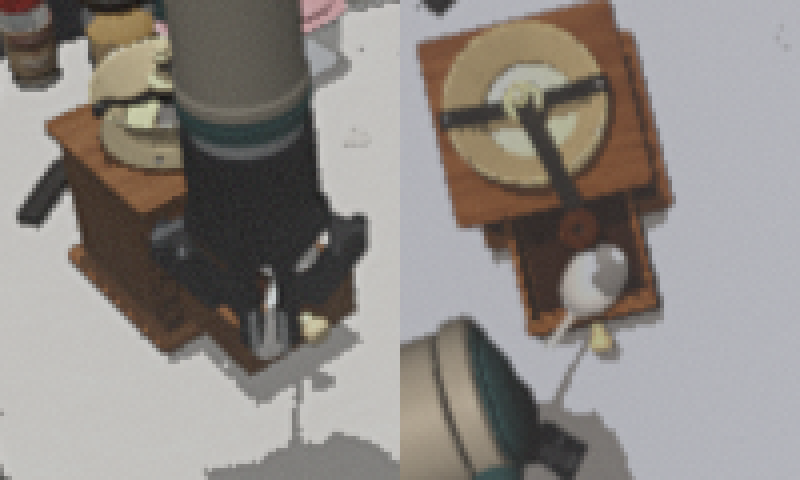

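The spoon is held and out of the drawer box, with its bowl at (595,275) in the right crop, above the front part of the drawer and clear of the case. I'll lift further and measure the bowl in the hand.

servo_tool --moves '[{"dp":[0,0,-0.09],"delta_rot":[0,0,0],"fingers":0.03},{"dp":[0,0,-0.09],"delta_rot":[0,0,0],"fingers":0.03},{"dp":[0,0,-0.1],"delta_rot":[0,0,0],"fingers":0.03},{"dp":[-0.1,0,-0.1],"delta_rot":[0,0,0],"fingers":0.03},{"dp":[-0.15,0,0],"delta_rot":[0,0,0],"fingers":0.03}]'

```text
clock: 12.8
position: [0.4437, 0.2581, 0.261]
ee_rot: [-0.001, 0.976, -0.217, 0.007]
contact_force: [-0.6, 0.3, 0.1]
width: 0.009
gripper_force: 48.8
```

Run:
```python
from plan import *
from h import *
np.set_printoptions(precision=3,suppress=True)
s,p,r=pose();print(p,s['contact_force'],s['width'])
j,e=grab('top');P=pts('top',e);h=cv2.cvtColor(j,cv2.COLOR_RGB2HSV)
m=((P[...,2]>.1)&(P[...,2]<.2)&(h[...,1]<50)&(h[...,2]>75)).astype(np.uint8)
yaw=-.429;f=np.array([np.cos(yaw),np.sin(yaw)]);l=np.array([-f[1],f[0]])
V=P-p;A=V[...,:2]@f;B=V[...,:2]@l
m&=((A>.0)&(A<.2)&(abs(B)<.06)).astype(np.uint8)
for a in np.arange(.03,.2,.01):
    k=(m>0)&(abs(A-a)<.005)
    if k.sum(): print(round(a,3),k.sum(),'lat',B[k].min(),B[k].max(),'z rel',np.median(V[k][:,2]))
print('end of drawer knob etc')
```

```text
[0.444 0.258 0.261] [-0.608  0.349  0.055] 0.00896968786149686
0.03 10 lat -0.0032780348061379 0.004473168045784031 z rel -0.06260459427629615
0.04 6 lat -0.00124292612953264 0.0023800233999162345 z rel -0.06333053449992591
0.05 8 lat -0.001109739488911343 0.0036208093774262907 z rel -0.06567219993458122
0.06 9 lat -0.0013142026473855514 0.003543497537340229 z rel -0.07100508999989713
0.07 8 lat -0.0026578256462491644 0.0015964107246147301 z rel -0.07542897849359141
0.08 10 lat -0.00578182582558192 0.00344291932528907 z rel -0.08441218984730783
0.09 40 lat -0.01752764636145451 0.013256024188686462 z rel -0.09420224057652642
0.1 57 lat -0.020514526739382217 0.01755070627334004 z rel -0.1008977859461215
0.11 59 lat -0.022354842444285594 0.018732011880280255 z rel -0.10490973007911114
0.12 56 lat -0.02318363813924738 0.016949831014544864 z rel -0.10811850458677709
0.13 40 lat -0.01981265516507423 0.012885572123467496 z rel -0.10887336115188188
0.14 6 lat -0.012374610109318052 -0.00022816047472320257 z rel -0.10869778706469975
end of drawer knob etc
```

servo_tool --moves '[{"dp":[0.04,0.1,0],"delta_rot":[0,0,0],"fingers":0.03},{"dp":[0.071,0.187,0],"delta_rot":[0,0,0],"fingers":0.03},{"dp":[0.071,0.187,0],"delta_rot":[0,0,0],"fingers":0.03},{"dp":[0.071,0.187,0],"delta_rot":[0,0,0],"fingers":0.03},{"dp":[0.071,0.187,0],"delta_rot":[0,0,0],"fingers":0.03}]'

```text
clock: 13.35
position: [0.4283, 0.0754, 0.2586]
ee_rot: [0.0, 0.977, -0.215, 0.004]
contact_force: [1.3, -0.4, -1.0]
width: 0.0091
gripper_force: 48.8
```

servo_tool --moves '[{"dp":[0.071,0.187,0],"delta_rot":[0,0,0],"fingers":0.03},{"dp":[0.071,0.187,0],"delta_rot":[0,0,0],"fingers":0.03},{"dp":[0.071,0.187,0],"delta_rot":[0,0,0],"fingers":0.03},{"dp":[0.071,0.187,0],"delta_rot":[0,0,0],"fingers":0.03},{"dp":[0.071,0.187,0],"delta_rot":[0,0,0],"fingers":0.03}]'

```text
clock: 13.85
position: [0.4141, -0.1241, 0.259]
ee_rot: [-0.0, 0.976, -0.216, 0.004]
contact_force: [0.9, 0.9, -0.5]
width: 0.0089
gripper_force: 48.8
```

servo_tool --moves '[{"dp":[0.071,0.187,0],"delta_rot":[0,0,0],"fingers":0.03},{"dp":[0.071,0.187,0],"delta_rot":[0,0,0],"fingers":0.03},{"dp":[0.04,0.1,0],"delta_rot":[0,0,0],"fingers":0.03},{"dp":[0,0,0],"delta_rot":[0,0.5,0],"fingers":0.03},{"dp":[0,0,0],"delta_rot":[0,0.5,0],"fingers":0.03}]'

```text
clock: 14.35
position: [0.4078, -0.225, 0.2587]
ee_rot: [0.01, 0.975, -0.216, 0.053]
contact_force: [-0.0, 0.7, -0.9]
width: 0.0093
gripper_force: 48.9
```

servo_tool --moves '[{"dp":[0,0,0],"delta_rot":[0,0.5,0],"fingers":0.03},{"dp":[0,0,0],"delta_rot":[0,0.5,0],"fingers":0.03},{"dp":[0,0,0],"delta_rot":[0,0.5,0],"fingers":0.03},{"dp":[0,0,0],"delta_rot":[0,0,0],"fingers":0.03}]'

```text
clock: 14.75
position: [0.4065, -0.223, 0.2586]
ee_rot: [0.026, 0.968, -0.214, 0.125]
contact_force: [-0.8, -0.1, -0.7]
width: 0.0091
gripper_force: 48.8
```

Run:
```python
from plan import *
from h import *
np.set_printoptions(precision=3,suppress=True)
s,p,r=pose();print(p,s['contact_force'],s['width'])
j,e=grab('top');P=pts('top',e);h=cv2.cvtColor(j,cv2.COLOR_RGB2HSV)
f=r.as_matrix()[:2,0];f/=np.linalg.norm(f);l=np.array([-f[1],f[0]]);print(f)
V=P-p;A=V[...,:2]@f;B=V[...,:2]@l
m=(P[...,2]>.06)&(A>0)&(A<.25)&(abs(B)<.06)
for a in np.arange(.03,.2,.01):
    k=m&(abs(A-a)<.005)
    if k.sum(): print(round(a,3),k.sum(),'lat',B[k].min(),B[k].max(),'z rel',np.median(V[k][:,2]))
go([.389,-.252,.12],r,5)
```

```text
[ 0.407 -0.223  0.259] [-0.816 -0.139 -0.704] 0.009082100610773657
[ 0.907 -0.422]
0.03 26 lat -0.009678596281448112 0.012730411316621037 z rel -0.05539372022241261
0.04 15 lat -0.0027307382905882296 0.0051982192508696675 z rel -0.054715022027170074
0.05 13 lat -0.002794403801308629 0.004476096285482086 z rel -0.051763249694206676
0.06 10 lat -0.0017505006450015213 0.004886846005599757 z rel -0.05079247199022521
0.07 9 lat -0.0006445415877575018 0.0037914920434836156 z rel -0.05093323359449348
0.08 9 lat -0.001714501302839577 0.003592891603680038 z rel -0.05484025966853723
0.09 8 lat -0.0013751281880448496 0.002958336218680362 z rel -0.059452606378907355
0.1 12 lat -0.007473007791586131 0.005870062990885321 z rel -0.06346823320983908
0.11 41 lat -0.01666669689338008 0.01455651903207039 z rel -0.06904742556006374
0.12 59 lat -0.020011420968480798 0.018468136004694345 z rel -0.0722727884682203
0.13 63 lat -0.021419778192143725 0.019806003392000105 z rel -0.07504443474344333
0.14 63 lat -0.02237318421358844 0.01812013964667607 z rel -0.07516673744529831
0.15 55 lat -0.018643903508647554 0.017272030907727078 z rel -0.07533951962105104
0.16 20 lat -0.012910957940172347 0.01018225364684023 z rel -0.07353398963145345
t 14.8 p [ 0.407 -0.224  0.259] z [ 0.232 -0.105 -0.967] rotvec(0.1) [ 0. -0.  0.] per row [ 0.001 -0.001  0.   ]
dp [-0.04   0.034  0.133]
dp [-0.04   0.034  0.133]
dp [-0.04   0.034  0.133]
dp [-0.04   0.034  0.133]
dp [-0.04   0.034  0.133]
```

servo_tool --moves '[{"dp":[-0.04,0.034,0.133],"delta_rot":[0,0,0],"fingers":0.03},{"dp":[-0.04,0.034,0.133],"delta_rot":[0,0,0],"fingers":0.03},{"dp":[-0.04,0.034,0.133],"delta_rot":[0,0,0],"fingers":0.03},{"dp":[-0.04,0.034,0.133],"delta_rot":[0,0,0],"fingers":0.03},{"dp":[-0.04,0.034,0.133],"delta_rot":[0,0,0],"fingers":0.03}]'

```text
clock: 15.3
position: [0.3902, -0.2533, 0.1197]
ee_rot: [0.027, 0.968, -0.214, 0.126]
contact_force: [-0.7, -0.1, -0.4]
width: 0.0091
gripper_force: 48.9
```

servo_tool --moves '[{"dp":[-0.012,0,0.048],"delta_rot":[0,0,0],"fingers":0.03},{"dp":[-0.012,0,0.048],"delta_rot":[0,0,0],"fingers":0.03},{"dp":[-0.012,0,0.048],"delta_rot":[0,0,0],"fingers":0.03},{"dp":[0,0,0],"delta_rot":[0,0,0],"fingers":0.03}]'

```text
clock: 15.7
position: [0.3902, -0.2526, 0.0896]
ee_rot: [0.026, 0.969, -0.214, 0.125]
contact_force: [-0.2, -0.0, -1.3]
width: 0.0094
gripper_force: 48.8
```

Run:
```python
from plan import *
s,p,r=pose();print(s['contact_force'],s['moment'])
go([.3895,-.251,.083],r,3)
```

```text
[-0.2401812  -0.0072639  -1.31734303] [ 0.09434796  0.13208535 -0.00983654]
t 15.7 p [ 0.3902 -0.2526  0.0896] z [ 0.231 -0.103 -0.967] rotvec(0.1) [0. 0. 0.] per row [0. 0. 0.]
dp [-0.005 -0.002  0.01 ]
dp [-0.005 -0.002  0.01 ]
dp [-0.005 -0.002  0.01 ]
```

servo_tool --moves '[{"dp":[-0.004,0,0.01],"delta_rot":[0,0,0],"fingers":0.03},{"dp":[-0.004,0,0.01],"delta_rot":[0,0,0],"fingers":0.03},{"dp":[-0.004,0,0.01],"delta_rot":[0,0,0],"fingers":0.03},{"dp":[0,0,0],"delta_rot":[0,0,0],"fingers":0.03}]'

```text
clock: 16.1
position: [0.3899, -0.2528, 0.0848]
ee_rot: [0.027, 0.968, -0.214, 0.127]
contact_force: [0.6, 0.1, 0.3]
width: 0.0091
gripper_force: 48.9
```

Run:
```python
from plan import *
from h import *
s,p,r=pose();print(p,s['contact_force'],s['moment'])
j,e=grab('top');P=pts('top',e)
f=r.as_matrix()[:2,0];f/=np.linalg.norm(f);l=np.array([-f[1],f[0]])
V=P-p;A=V[...,:2]@f;B=V[...,:2]@l
for a in (.05,.06,.07,.08,.1,.12,.135,.15,.18,.19):
    k=(abs(A-a)<.004)&(abs(B)<.003);print(a,np.median(P[k][:,2]).round(4))
```

```text
[ 0.38991875 -0.25279541  0.08483003] [0.60360465 0.14066726 0.34556129] [-0.00472281  0.00181366  0.02824695]
0.05 0.0023
0.06 0.0018
0.07 0.0341
0.08 0.031
0.1 0.0125
0.12 0.0126
0.135 0.0097
0.15 0.0086
0.18 0.0085
0.19 0.0104
```

servo_tool --moves '[{"dp":[-0.002,0,0.008],"delta_rot":[0,0,0],"fingers":0.03},{"dp":[-0.002,0,0.008],"delta_rot":[0,0,0],"fingers":0.03},{"dp":[0,0,0],"delta_rot":[0,0,0],"fingers":0.03}]'

```text
clock: 16.45
position: [0.3898, -0.2527, 0.0813]
ee_rot: [0.027, 0.968, -0.214, 0.127]
contact_force: [-0.7, 0.7, 2.5]
width: 0.0094
gripper_force: 48.9
```

servo_tool --moves '[{"dp":[0,0,0],"delta_rot":[0,0,0],"fingers":0.15},{"dp":[0,0,0],"delta_rot":[0,0,0],"fingers":0.25},{"dp":[0,0,0],"delta_rot":[0,0,0],"fingers":0.4},{"dp":[0,0,0],"delta_rot":[0,0,0],"fingers":0.45},{"dp":[0,0,-0.05],"delta_rot":[0,0,0],"fingers":0.45}]'

```text
clock: 16.95
position: [0.387, -0.2511, 0.0904]
ee_rot: [0.026, 0.968, -0.214, 0.126]
contact_force: [0.2, -0.5, 0.6]
width: 0.0382
gripper_force: 0.0
```

servo_tool --moves '[{"dp":[0,0,-0.1],"delta_rot":[0,0,0],"fingers":0.45},{"dp":[0,0,-0.2],"delta_rot":[0,-0.5,0],"fingers":0.45},{"dp":[0,0,-0.24],"delta_rot":[0,-0.5,0],"fingers":0.45},{"dp":[0,0,-0.24],"delta_rot":[0,-0.5,0],"fingers":0.45},{"dp":[0,-0.2,-0.15],"delta_rot":[0,-0.5,0],"fingers":0.45}]'

```text
clock: 17.45
position: [0.3706, -0.2035, 0.278]
ee_rot: [0.009, 0.975, -0.219, 0.032]
contact_force: [2.1, -0.2, -0.6]
width: 0.0386
gripper_force: 0.0
```

Run:
```python
from plan import *
from h import *
np.set_printoptions(precision=3,suppress=True)
s,p,r=pose();print(p,s['qpos'])
j,e=grab('top');P=pts('top',e);h=cv2.cvtColor(j,cv2.COLOR_RGB2HSV)
i,d=grab('scene')
f=np.array([.909,-.416]);l=np.array([.416,.909]);V=P[...,:2]-[.512,-.308];A=V@f;B=V@l
for a in np.arange(-.17,.04,.01):
    k=(abs(A-a)<.005)&(abs(B)<.03);hh=P[k];q=hh[np.argmax(hh[:,2])];print(a.round(3),'max',q,B[k][np.argmax(hh[:,2])].round(3))
a=cv2.resize(i[170:270,300:420],None,fx=4,fy=4,interpolation=3)[:400];b=cv2.resize(j[190:290,335:415],None,fx=4,fy=4,interpolation=3)
cv2.imwrite('pics/a7.png',np.hstack([a,b])[:,:,::-1])
go([.4185,.1114,.26],tool(.2517,90),12)
```

```text
[ 0.371 -0.204  0.278] [-0.676  0.033  1.877  0.014  1.168  1.331]
-0.17 max [ 0.362 -0.216  0.606] 0.021
-0.16 max [ 0.373 -0.215  0.601] 0.027
-0.15 max [ 0.382 -0.22   0.58 ] 0.026
-0.14 max [ 0.388 -0.248  0.01 ] 0.003
-0.13 max [ 0.397 -0.248  0.011] 0.007
-0.12 max [ 0.403 -0.262  0.014] -0.003
-0.11 max [ 0.415 -0.262  0.016] 0.002
-0.1 max [ 0.424 -0.269  0.02 ] -0.002
-0.09 max [ 0.433 -0.274  0.024] -0.002
-0.08 max [ 0.439 -0.274  0.026] 0.0
-0.07 max [ 0.451 -0.282  0.03 ] -0.002
-0.06 max [ 0.453 -0.283  0.026] -0.002
-0.05 max [ 0.465 -0.289  0.024] -0.003
-0.04 max [ 0.471 -0.293  0.022] -0.004
-0.03 max [ 0.482 -0.297  0.019] -0.002
-0.02 max [ 0.488 -0.318  0.018] -0.019
-0.01 max [ 0.491 -0.323  0.02 ] -0.022
0.0 max [ 0.5   -0.327  0.016] -0.022
0.01 max [ 0.509 -0.332  0.021] -0.023
0.02 max [ 0.521 -0.333  0.019] -0.019
0.03 max [ 0.535 -0.318  0.02 ] 0.001
t 17.55 p [ 0.374 -0.199  0.279] z [ 0.064 -0.028 -0.998] rotvec(0.1) [ 0.23 -0.68 -6.83] per row [ 0.019 -0.056 -0.569]
dp [-0.038 -0.125  0.005]
dp [-0.03  -0.127  0.006]
dp [-0.023 -0.129  0.006]
dp [-0.016 -0.13   0.006]
dp [-0.008 -0.131  0.007]
dp [-0.001 -0.131  0.007]
dp [ 0.007 -0.131  0.007]
dp [ 0.014 -0.13   0.007]
dp [ 0.022 -0.129  0.008]
dp [ 0.029 -0.128  0.008]
dp [ 0.036 -0.126  0.008]
dp [ 0.043 -0.123  0.008]
```

View pics/a7.png

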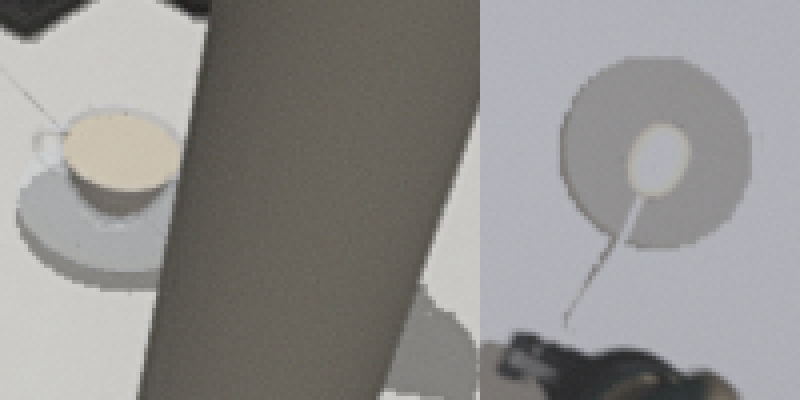

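The crops show the spoon lying with its bowl at the saucer's centre (660,158) and its handle over the rim, and the filled cup unmoved. Now I'll go back to close the drawer.

servo_tool --moves '[{"dp":[-0.038,-0.125,0],"delta_rot":[0.02,-0.06,-0.57],"fingers":0},{"dp":[-0.03,-0.127,0],"delta_rot":[0.02,-0.06,-0.57],"fingers":0},{"dp":[-0.023,-0.129,0],"delta_rot":[0.02,-0.06,-0.57],"fingers":0},{"dp":[-0.016,-0.13,0],"delta_rot":[0.02,-0.06,-0.57],"fingers":0},{"dp":[-0.008,-0.13,0],"delta_rot":[0.02,-0.06,-0.57],"fingers":0}]'

```text
clock: 18.05
position: [0.3888, -0.0701, 0.2715]
ee_rot: [0.002, 0.997, -0.073, 0.014]
contact_force: [0.5, -0.4, 0.5]
width: 0.0001
gripper_force: 0.0
```

servo_tool --moves '[{"dp":[0,-0.13,0],"delta_rot":[0.02,-0.06,-0.57],"fingers":0},{"dp":[0.007,-0.13,0],"delta_rot":[0.02,-0.06,-0.57],"fingers":0},{"dp":[0.014,-0.13,0],"delta_rot":[0.02,-0.06,-0.57],"fingers":0},{"dp":[0.022,-0.13,0],"delta_rot":[0.02,-0.06,-0.57],"fingers":0},{"dp":[0.03,-0.128,0],"delta_rot":[0.02,-0.06,-0.57],"fingers":0}]'

```text
clock: 18.55
position: [0.408, 0.059, 0.2717]
ee_rot: [-0.002, 0.998, 0.069, -0.001]
contact_force: [-0.0, 0.7, 0.2]
width: -0.0002
gripper_force: 0.0
```

servo_tool --moves '[{"dp":[0.036,-0.126,0],"delta_rot":[0.02,-0.06,-0.57],"fingers":0},{"dp":[0.043,-0.123,0],"delta_rot":[0.02,-0.06,-0.57],"fingers":0},{"dp":[0,0,0],"delta_rot":[0,0.96,0],"fingers":0},{"dp":[0,0,0],"delta_rot":[0,0.96,0],"fingers":0},{"dp":[0,0,0],"delta_rot":[0,0.96,0],"fingers":0}]'

```text
clock: 19.05
position: [0.4157, 0.11, 0.2719]
ee_rot: [-0.022, 0.983, 0.123, 0.138]
contact_force: [0.1, 1.1, -0.7]
width: 0.0
gripper_force: 0.0
```

servo_tool --moves '[{"dp":[0,0,0],"delta_rot":[0,0.96,0],"fingers":0},{"dp":[0,0,0],"delta_rot":[0,0.96,0],"fingers":0},{"dp":[0,0,0],"delta_rot":[0,0.96,0],"fingers":0},{"dp":[0,0,0],"delta_rot":[0,0.96,0],"fingers":0},{"dp":[0,0,0],"delta_rot":[0,0.96,0],"fingers":0}]'

```text
clock: 19.55
position: [0.4149, 0.1105, 0.2718]
ee_rot: [-0.05, 0.924, 0.115, 0.361]
contact_force: [-0.0, 1.8, -0.4]
width: -0.0001
gripper_force: 0.0
```

Run:
```python
from plan import *
print(readout.get_state()['qpos'])
go([.44,.159,.13],tool(.2517,35),10)
```

```text
[-0.04664026 -0.17112603  2.29040321  0.61970279  0.36406916  0.76659818]
t 19.55 p [0.4149 0.1105 0.2718] z [ 0.655  0.176 -0.735] rotvec(0.1) [-0.07  2.14 -0.07] per row [-0.007  0.214 -0.007]
dp [-0.035 -0.02   0.065]
dp [-0.036 -0.02   0.064]
dp [-0.038 -0.02   0.063]
dp [-0.039 -0.02   0.062]
dp [-0.04  -0.02   0.061]
dp [-0.041 -0.02   0.06 ]
dp [-0.043 -0.02   0.06 ]
dp [-0.044 -0.02   0.059]
dp [-0.045 -0.02   0.058]
dp [-0.046 -0.02   0.057]
```

servo_tool --moves '[{"dp":[-0.035,-0.02,0.065],"delta_rot":[0,0.21,0],"fingers":0},{"dp":[-0.036,-0.02,0.064],"delta_rot":[0,0.21,0],"fingers":0},{"dp":[-0.038,-0.02,0.063],"delta_rot":[0,0.21,0],"fingers":0},{"dp":[-0.039,-0.02,0.062],"delta_rot":[0,0.21,0],"fingers":0},{"dp":[-0.04,-0.02,0.061],"delta_rot":[0,0.21,0],"fingers":0}]'

```text
clock: 20.05
position: [0.4244, 0.1328, 0.2263]
ee_rot: [-0.064, 0.909, 0.117, 0.394]
contact_force: [0.1, 0.7, 0.5]
width: 0.0002
gripper_force: 0.0
```

servo_tool --moves '[{"dp":[-0.041,-0.02,0.06],"delta_rot":[0,0.21,0],"fingers":0},{"dp":[-0.043,-0.02,0.06],"delta_rot":[0,0.21,0],"fingers":0},{"dp":[-0.044,-0.02,0.059],"delta_rot":[0,0.21,0],"fingers":0},{"dp":[-0.045,-0.02,0.058],"delta_rot":[0,0.21,0],"fingers":0},{"dp":[0,0,0],"delta_rot":[0,0,0],"fingers":0}]'

```text
clock: 20.55
position: [0.4264, 0.1518, 0.1893]
ee_rot: [-0.078, 0.9, 0.118, 0.413]
contact_force: [-1.1, 0.5, -0.4]
width: -0.0
gripper_force: 0.0
```

Run:
```python
from plan import *
print(readout.get_state()['qpos'])
go([.4563,.1634,.082],tool(.2517,35),5)
```

```text
[ 0.06006424  0.06817423  2.50338806  2.52411229  0.34105025 -1.09286233]
t 20.55 p [0.4264 0.1518 0.1893] z [ 0.725  0.238 -0.646] rotvec(0.1) [-0.49  0.93 -0.16] per row [-0.098  0.186 -0.033]
dp [-0.061  0.002  0.094]
dp [-0.063  0.001  0.093]
dp [-0.065 -0.001  0.091]
dp [-0.066 -0.002  0.09 ]
dp [-0.068 -0.003  0.089]
```

servo_tool --moves '[{"dp":[-0.061,0.002,0.094],"delta_rot":[-0.1,0.19,-0.03],"fingers":0},{"dp":[-0.063,0.001,0.093],"delta_rot":[-0.1,0.19,-0.03],"fingers":0},{"dp":[-0.065,-0.001,0.091],"delta_rot":[-0.1,0.19,-0.03],"fingers":0},{"dp":[-0.066,-0.002,0.09],"delta_rot":[-0.1,0.19,-0.03],"fingers":0},{"dp":[-0.068,-0.003,0.089],"delta_rot":[-0.1,0.19,-0.03],"fingers":0}]'

```text
clock: 21.05
position: [0.4593, 0.1654, 0.0852]
ee_rot: [-0.061, 0.877, 0.111, 0.463]
contact_force: [0.5, 1.0, 0.4]
width: 0.0001
gripper_force: 0.0
```

Run:
```python
from plan import *
print(readout.get_state()['qpos'])
go([.4563,.1634,.082],tool(.2517,35),3)
```

```text
[ 0.14962538  0.58678161  2.67233247  3.0421342   1.08770362 -1.58109326]
t 21.05 p [0.4593 0.1654 0.0852] z [ 0.798  0.209 -0.565] rotvec(0.1) [-0.04 -0.11 -0.01] per row [-0.013 -0.036 -0.004]
dp [-0.008  0.002 -0.002]
dp [-0.008  0.002 -0.002]
dp [-0.008  0.002 -0.002]
```

servo_tool --moves '[{"dp":[0,0.006,0.024],"delta_rot":[-0.04,-0.1,0],"fingers":0},{"dp":[0.012,0,0.024],"delta_rot":[0,0,0],"fingers":0},{"dp":[0.014,0,0.02],"delta_rot":[0,0,0],"fingers":0},{"dp":[0.014,0,0.02],"delta_rot":[0,0,0],"fingers":0},{"dp":[0.014,0,0.02],"delta_rot":[0,0,0],"fingers":0}]'

```text
clock: 21.55
position: [0.4827, 0.1692, 0.0834]
ee_rot: [-0.056, 0.88, 0.111, 0.459]
contact_force: [-0.4, 0.5, 0.2]
width: 0.0002
gripper_force: 0.3
```

servo_tool --moves '[{"dp":[0.017,0,0.025],"delta_rot":[0,0,0],"fingers":0},{"dp":[0.017,0,0.025],"delta_rot":[0,0,0],"fingers":0},{"dp":[0.017,0,0.025],"delta_rot":[0,0,0],"fingers":0},{"dp":[0.017,0,0.025],"delta_rot":[0,0,0],"fingers":0},{"dp":[0.017,0,0.025],"delta_rot":[0,0,0],"fingers":0}]'

```text
clock: 22.05
position: [0.5122, 0.1765, 0.0812]
ee_rot: [-0.056, 0.88, 0.111, 0.458]
contact_force: [0.4, -0.1, 0.1]
width: 0.0003
gripper_force: 0.3
```

Run:
```python
from plan import *
from h import *
c,s=np.cos(.2517),np.sin(.2517)
S,p,r=pose();t=p+.073*r.as_matrix()[:,2]
d=t[:2]-[.694,.227];print('tip mill',c*d[0]+s*d[1],-s*d[0]+c*d[1],t[2],S['contact_force'])
b,db=grab('top');P=pts('top',db);D=P[...,:2]-[.694,.227];X=c*D[...,0]+s*D[...,1];Y=-s*D[...,0]+c*D[...,1]
m=(P[...,2]>.06)&(P[...,2]<.085)&(X<-.06)&(X>-.2)&(Y>.005)&(Y<.045);print('board front x',np.percentile(X[m],[1,5,10,50]),m.sum())
```

```text
tip mill -0.1288933563836111 -0.003929439649155271 0.0392719953741083 [ 0.43547723 -0.09274805  0.05522664]
board front x [-0.1922329  -0.18634359 -0.18146791 -0.14979068] 148
```

```bash
cat > drw.py <<'E'
from h import *
c,s=np.cos(.2517),np.sin(.2517)
for n in('top','scene'):
    b,db=grab(n);P=pts(n,db);D=P[...,:2]-[.694,.227];X=c*D[...,0]+s*D[...,1];Y=-s*D[...,0]+c*D[...,1];h=cv2.cvtColor(b,cv2.COLOR_RGB2HSV)
    m=(P[...,2]>.066)&(P[...,2]<.078)&(X<-.05)&(X>-.2)&(Y>.0)&(Y<.045)&(h[...,1]>80)&(h[...,0]<20);print(n,'board x',np.percentile(X[m],[2,50,98]) if m.sum()>3 else 0,m.sum())
E
python3 drw.py
```

```text
top board x [-0.10110234 -0.09543966 -0.06129005] 66
scene board x [-0.10309709 -0.09962846 -0.05420854] 70
```

The board front is at x = −101 mm, as expected while pushing. I'll continue and slow down near the end.

servo_tool --moves '[{"dp":[0.017,0,0.025],"delta_rot":[0,0,0],"fingers":0},{"dp":[0.017,0,0.025],"delta_rot":[0,0,0],"fingers":0},{"dp":[0.017,0,0.025],"delta_rot":[0,0,0],"fingers":0},{"dp":[0.017,0,0.025],"delta_rot":[0,0,0],"fingers":0},{"dp":[0.017,0,0.025],"delta_rot":[0,0,0],"fingers":0}]'

```text
clock: 22.7
position: [0.5415, 0.184, 0.0806]
ee_rot: [-0.056, 0.88, 0.111, 0.457]
contact_force: [-1.0, 0.8, -0.6]
width: -0.0002
gripper_force: 0.4
```

servo_tool --moves '[{"dp":[0.009,0,0.013],"delta_rot":[0,0,0],"fingers":0},{"dp":[0.009,0,0.013],"delta_rot":[0,0,0],"fingers":0},{"dp":[0.006,0,0.008],"delta_rot":[0,0,0],"fingers":0},{"dp":[0.006,0,0.008],"delta_rot":[0,0,0],"fingers":0},{"dp":[0,0,0],"delta_rot":[0,0,0],"fingers":0}]'

```text
clock: 23.2
position: [0.5513, 0.1864, 0.0809]
ee_rot: [-0.056, 0.88, 0.111, 0.458]
contact_force: [-0.4, -0.0, -0.5]
width: 0.0
gripper_force: 0.0
```

```bash
python3 drw.py
python3 - <<'E'
from plan import *
c,s=np.cos(.2517),np.sin(.2517)
S,p,r=pose();t=p+.073*r.as_matrix()[:,2]
d=t[:2]-[.694,.227];print('tip mill',c*d[0]+s*d[1],-s*d[0]+c*d[1],t[2],S['contact_force'])
E
```

```text
top board x [-0.06128687 -0.05854455 -0.05520204] 32
scene board x [-0.06389903 -0.05963601 -0.05407044] 65
tip mill -0.08876761384990434 -0.004098241419885362 0.03896225748622726 [0.21557713 0.18571183 0.66916795]
```

servo_tool --moves '[{"dp":[0.004,0,0.006],"delta_rot":[0,0,0],"fingers":0},{"dp":[0.004,0,0.006],"delta_rot":[0,0,0],"fingers":0},{"dp":[0.004,0,0.006],"delta_rot":[0,0,0],"fingers":0},{"dp":[0,0,0],"delta_rot":[0,0,0],"fingers":0}]'

```text
clock: 23.7
position: [0.5554, 0.1875, 0.0807]
ee_rot: [-0.056, 0.88, 0.111, 0.458]
contact_force: [0.4, 0.1, 0.3]
width: 0.0003
gripper_force: 0.0
```

servo_tool --moves '[{"dp":[0.003,0,0.004],"delta_rot":[0,0,0],"fingers":0},{"dp":[0.003,0,0.004],"delta_rot":[0,0,0],"fingers":0},{"dp":[0,0,0],"delta_rot":[0,0,0],"fingers":0}]'

```text
clock: 24.0
position: [0.5572, 0.1879, 0.0807]
ee_rot: [-0.056, 0.88, 0.111, 0.458]
contact_force: [0.1, 0.4, -0.7]
width: 0.0008
gripper_force: 0.1
```

Still no stop force, so I'll take 1 mm steps.

servo_tool --moves '[{"dp":[0.003,0,0.004],"delta_rot":[0,0,0],"fingers":0},{"dp":[0,0,0],"delta_rot":[0,0,0],"fingers":0}]'

```text
clock: 24.2
position: [0.5578, 0.1881, 0.0807]
ee_rot: [-0.056, 0.881, 0.111, 0.457]
contact_force: [-2.1, -0.6, 0.1]
width: 0.0002
gripper_force: 0.9
```

servo_tool --moves '[{"dp":[0.003,0,0.004],"delta_rot":[0,0,0],"fingers":0},{"dp":[0,0,0],"delta_rot":[0,0,0],"fingers":0}]'

```text
clock: 24.4
position: [0.558, 0.1882, 0.0805]
ee_rot: [-0.056, 0.881, 0.111, 0.457]
contact_force: [-4.3, -1.4, 2.9]
width: 0.0001
gripper_force: 2.5
```

```bash
python3 drw.py
```

```text
top board x 0 3
scene board x [-0.05827684 -0.05605491 -0.05364063] 41
```

servo_tool --moves '[{"dp":[0.003,0,0.004],"delta_rot":[0,0,0],"fingers":0},{"dp":[0,0,0],"delta_rot":[0,0,0],"fingers":0}]'

```text
clock: 24.7
position: [0.5581, 0.1882, 0.0803]
ee_rot: [-0.056, 0.881, 0.111, 0.456]
contact_force: [-8.3, -2.2, 3.6]
width: 0.0001
gripper_force: 4.0
```

servo_tool --moves '[{"dp":[0.006,0,0.008],"delta_rot":[0,0,0],"fingers":0},{"dp":[0,0,0],"delta_rot":[0,0,0],"fingers":0}]'

```text
clock: 24.9
position: [0.5584, 0.1884, 0.0798]
ee_rot: [-0.056, 0.882, 0.111, 0.455]
contact_force: [-13.1, -4.4, 8.1]
width: -0.0001
gripper_force: 6.7
```

The drawer is against its stop: force is rising while the position stays put. I'll retreat.

servo_tool --moves '[{"dp":[-0.02,0,-0.03],"delta_rot":[0,0,0],"fingers":0},{"dp":[-0.04,0,-0.06],"delta_rot":[0,0,0],"fingers":0},{"dp":[-0.06,0,-0.1],"delta_rot":[0,0,0],"fingers":0},{"dp":[-0.06,0,-0.15],"delta_rot":[0,0,0],"fingers":0},{"dp":[0,0,-0.2],"delta_rot":[0,0,0],"fingers":0}]'

```text
clock: 25.4
position: [0.4559, 0.1622, 0.112]
ee_rot: [-0.056, 0.881, 0.111, 0.456]
contact_force: [-0.1, -0.0, -0.3]
width: -0.0001
gripper_force: 0.0
```

servo_tool --moves '[{"dp":[0,0,-0.1],"delta_rot":[0,0,0],"fingers":0},{"dp":[0.1,0,-0.1],"delta_rot":[0,0,0],"fingers":0},{"dp":[0.1,0,-0.1],"delta_rot":[0,0,0],"fingers":0},{"dp":[0,0,0],"delta_rot":[0,0,0],"fingers":0},{"dp":[0,0,0],"delta_rot":[0,0,0],"fingers":0}]'

```text
clock: 25.9
position: [0.4314, 0.1563, 0.1824]
ee_rot: [-0.056, 0.879, 0.111, 0.46]
contact_force: [0.5, -0.6, -0.5]
width: -0.0002
gripper_force: 0.0
```

Run:
```python
from h import *
c,s=np.cos(.2517),np.sin(.2517);z=np.load('d0.npz');z1=np.load('d1.npz');print(readout.get_state()['position'])
def knob(b,db,n):
    P=pts(n,db);D=P[...,:2]-[.694,.227];X=c*D[...,0]+s*D[...,1];Y=-s*D[...,0]+c*D[...,1];h=cv2.cvtColor(b,cv2.COLOR_RGB2HSV)
    m=(P[...,2]>.035)&(P[...,2]<.062)&(abs(Y+.002)<.014)&(X<-.05)&(X>-.2)&(h[...,0]>17)&(h[...,0]<36)&(h[...,1]>40)&(h[...,2]>110)
    return m.sum(),np.median(X[m]),np.percentile(X[m],[5,95])
b,db=grab('top');a,da=grab('scene')
for nm,A,DA,B,DB in(('start',z['a'],z['da'],z['b'],z['db']),('out',z1['a'],z1['da'],z1['b'],z1['db']),('now',a,da,b,db)): print(nm,knob(A,DA,'scene'),knob(B,DB,'top'))
P=pts('top',db);h=P[...,2];print('saucer bowl z',P[227,378],np.abs(b.astype(int)-z['b'])[195:225,115:140].mean(),np.abs(b.astype(int)-z['b'])[150:175,270:292].mean())
```

```text
[0.43137465 0.15626661 0.18235977]
start (np.int64(33), np.float64(-0.09861296565959382), array([-0.10397967, -0.08206273])) (np.int64(25), np.float64(-0.09692859912510071), array([-0.10243047, -0.0905405 ]))
out (np.int64(42), np.float64(-0.15440790292694848), array([-0.15927495, -0.1372899 ])) (np.int64(32), np.float64(-0.15083404397708666), array([-0.15745261, -0.13987891]))
  return _methods._mean(a, axis=axis, dtype=dtype,
  ret = ret.dtype.type(ret / rcount)
Traceback (most recent call last):
IndexError: index -1 is out of bounds for axis 0 with size 0
```

The knob is now hidden or shaded in one view, so I'll check by depth alone in the scene view.

Run:
```python
from h import *
c,s=np.cos(.2517),np.sin(.2517);z=np.load('d0.npz')
def f(n,D0):
    P=pts(n,D0);D=P[...,:2]-[.694,.227];X=c*D[...,0]+s*D[...,1];Y=-s*D[...,0]+c*D[...,1];Z=P[...,2]
    k=(Z>.036)&(Z<.06)&(abs(Y+.002)<.013)&(X<-.04)&(X>-.12)
    q=(Z>.035)&(Z<.068)&(Y>.015)&(Y<.042)&(X<-.04)&(X>-.12)
    w=(Z>.09)&(Z<.12)&(abs(Y)<.05)&(X<-.03)&(X>-.1)
    for nm,m in(('knob',k),('board',q),('case face',w)): print(n,nm,m.sum(),np.percentile(X[m],[3,50,97]).round(4) if m.sum() else '')
f('scene',z['da']);a,da=grab('scene');b,db=grab('top');f('scene',da);f('top',db)
print(pts('top',db)[227,378])
print([np.abs(b.astype(int)-z['b'])[v-12:v+12,u-12:u+12].mean().round(1) for u,v in((126,209),(281,163),(312,238))])
```

```text
scene knob 79 [-0.1043 -0.084  -0.0434]
scene board 52 [-0.0846 -0.0822 -0.0804]
scene case face 257 [-0.0592 -0.0569 -0.0548]
scene knob 71 [-0.0792 -0.0606 -0.0538]
scene board 74 [-0.0581 -0.0561 -0.0537]
scene case face 249 [-0.0589 -0.0569 -0.0547]
top knob 3 [-0.0558 -0.0556 -0.0554]
top board 13 [-0.0563 -0.0555 -0.0548]
top case face 0 
[ 0.51471755 -0.30888891  0.00907472]
[np.float64(3.6), np.float64(5.1), np.float64(5.6)]
```

The board front now lies flush with the case face (−54 mm corrected, which is the shut position). The spoon is in the saucer, nothing else has moved, and the arm is free.

```bash
python3 -c "
from rig import manip
print(manip.sign_off())"
```

```text
the job is handed in; nothing more can be done
None
```

I pulled the drawer out, laid the spoon with its bowl at the centre of the empty saucer, pushed the drawer gently home and handed the job in; my last measurements agree with this, but no verdict came back.

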